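Unlock and open the robot cell's desk console with the square panel key

ROBOT

A 7-joint arm with a two-finger parallel gripper is mounted at the origin on the work surface. World frame = base frame: x ahead of the robot, y to its left, z up, the work surface at z = 0. Lengths are in m, angles in degrees, forces in N, time in s.
With the tool pointing down it reaches from about 0.35 to 0.9 m from the base axis. Payload 7.2 kg.
Tool frame: the origin (TCP) lies midway between the tips of the shut fingers; the grasp point (between the pads) lies 19 mm behind it; z points along the fingers, y is the line along which they close (so a half turn about z gives the same grasp; the last joint's range is limited). The gripper opens to 88 mm and grips with 3 to 60 N. Pads are 20 mm wide; open, the fingers measure 115 mm over their backs; the gripper's body (75 mm by 178 mm) begins 61 mm behind the grasp point.
Start: joints at [64.045, 23.554, -0.728, 91.456, 0.321, 64.991, -4.71], TCP at [0.235, -0.579, 0.223] pointing down, gripper open.
Joint ranges: [-169.25, 169.25], [-16.82, 113.86], [-84.01, 82.57], [7.8, 145.47], [-59.2, 239.2], [7.22, 106.19], [-163.78, 163.78]. Speed limits (degrees/s): [136.94, 136.94, 172.46, 172.46, 180, 180, 180].

INTERFACE

Orientations are given as a 3x3 rotation matrix whose columns are the frame's x, y, z axes.
In Python, from bench import get_state, capture, close_job, spot_in, spot_point gives the robot as it stands.
- The arm moves only by the tool apply_moves, never from a script. Its argument "targets" is a list of rows, each a list of 4 numbers: the shift along the tool's x, y, z in cm, then the turn about the tool's z in rad. A call has 1 to 20 rows; each row shifts and turns the commanded pose from where the row before left it, along the tool's axes as they then stand; what a row does not reach is not made up. A row lasts 1/10 s, in which the tool goes at most 50 mm and 8.59 degrees, less where a joint would pass 70% of its speed; a pose out of reach is approached as far as the arm can. A call is refused whole if a number of a shift passes 5 or a number of a turn 0.15, either way. A call with a gripper value outside its range is refused whole. "jaw" is the finger opening in cm, from 0 to 8.78, set as the call begins (left out, the last holds). The fingers move at their own pace and stop on an object; the grip force is fixed at half the most. Time passes only in rows, so rows that do not move let the fingers close. It gives the time, the measured TCP pose, the force, the opening and the grip force at its end, in the units of the state.
- get_state(): the state, without advancing time (a new reading comes with each control period).
- capture(name): name is "scene" or "side" or "wrist"; returns a dict with "image" (480x640x3 uint8, blue, green, red), "z_map" (480x640 float32, m along the optical axis (not along the pixel's ray), 0 where there is no reading), "fx", "fy", "cx", "cy" (pixels), "dist" ([k1, k2, p1, p2, k3] as OpenCV has them; the pictures are not rectified), "cam_to_world" (4x4, takes a point from camera to world coordinates). Camera axes: x right, y down, z forward; pixel columns grow to the right and rows downward; lengths in m; the calibration is good to about 2 mm. A picture is of the moment at which its call begins.
- close_job(): hands the job in; it is judged then, once.
Trained networks look in the newest picture that a camera, given by its name, has taken for a name from the list of things; names that differ only in an ending like _2 or _b are one class to them, and where a whole thing is asked for, a point or a joint stands for the part that bears it (a point fixed in the world has none). Each returns a list of dicts, best first, with "p" (0 to 1); they miss things now and then, are a little off and sometimes report something else, mostly with a low value. They report only what shows in the picture. A call takes as long as a camera call. They do not tell look-alikes from the thing itself.
- spot_in(camera, query): "bbox" ([left, top, right, bottom] in pixels, round what is visible of it).
- spot_point(camera, query): "position" ([row, column] in pixels: a listed point, or the origin of a listed thing).
The state is a dict: "time_s": time; "qpos": joint angles; "qd": joint speeds; "joint_efforts": joint torques, N m; "tcp_pos": TCP position; "ee_rot": TCP orientation; "contact_force": force on the tool from outside, world axes, zero at the start; "torque": the same for the moment, N m; "gripper_width": finger opening in m; "finger_force": force on a finger pad.
Only numpy, scipy, OpenCV 4.12 (cv2) and the standard library are available. Lean on these libraries where they do the work, as an engineer would, in place of code of your own. Each camera call takes 0.05 s, during which the arm holds its last target. There are 200 camera calls.

TASK

Take the orange square key out of the tool block, push it fully home into the square lock on the console's sloping lid and turn it a quarter turn anticlockwise to its stop. Then, leaving the key standing in the lock, raise the lid at least 40 degrees so that it stays open by itself for the electrician. Leave the other tools and the things lying about where they are.

Things in the scene. Friction and masses are not known exactly. Their poses are not given: they have to be found in the camera images.
- square_key_grip (a point): Loose panel key with orange butterfly wings, 95 mm long, 0.15 kg, standing upright in a hole of the tool block (wing tops 120 mm above the table); lift it 25 mm to clear the block. This point is the centre of its flat wings: 70 mm wide (x), 12 mm thick (y: pinch here), 34 mm high (z). z points up the key, from tip to wings.
- square_key_tip (a point): Centre of the end face of the orange key's square tip, 78 mm below the wings' centre; same axes. The tip is steel, 12 mm square (flats parallel to x and y), 20 mm long, tapered over the last 3 mm. Above it come a 26 mm collar (lower face 58 mm below the wings' centre) and a 16 mm shank.
- lock_socket (a point): Centre of the mouth of the lock's square socket (13.5 mm wide, 22 mm deep, edge chamfered 2 mm) in a steel barrel at the lower right of the lid, seen from the robot; a fixed dark bezel round it (30 mm inside, 54 outside) stands 4.5 mm higher. z: out along the lock's axis, 30 degrees from vertical with the lid shut; x, y: socket sides, turning with it. Key home: its collar rests here, wings' centre 58 mm out.
- lock (a joint): Angle of the lock barrel (rad): 0 locked, rising anticlockwise seen looking at the lid, stop at 1.57 (open). Starts between 0 and 0.2, turns stiffly (0.15 N m), stays where left. The key has up to 0.12 rad of play in it, so turn a little further than the barrel must go. Its tongue holds the lid down until about 1.1.
- lid_handle (a point): Black bow handle on the lid, left of the lock: a straight round bar 110 mm long (along y), 12 mm thick. This point is the bar's middle, 34 mm above the lid's face, about 220 mm from the hinge. x points up the slope, z out of the lid.
- lid_hinge (a point): Middle of the lid's hinge axis, along the upper rear edge of the console. y runs along the axis (to the left seen from the robot), z is up, x to the console's rear.
- console: Grey sheet-metal desk console fixed to the table, facing the robot: 230 mm deep (x), 300 mm wide (y), 75 mm high in front, 208 mm behind; origin under its centre. Its white lid, sloping 30 degrees, carries lock and handle near its lower edge and an emergency stop and lamps on the upper half.
- lid (a joint): Opening angle of the lid (rad): 0 shut (30 degrees slope), stop at 1.1. It rises at its front edge; friction hinges hold it wherever it is left. Raising it takes about 14 N at the handle.
- tool_block: Aluminium block fixed to the table, 58 mm (x) by 200 mm (y) by 45 mm high, origin under its centre, with three holes at 70 mm spacing along y; the orange key, a blue key and a screwdriver stand in them in any order.
- blue_key_grip (a point): Bystander: a key of the same shape with blue wings and a round tip, standing in the tool block; this point is the centre of its wings.
- driver_grip (a point): Bystander: screwdriver with a black handle 84 mm long and 30 mm thick, standing in the tool block, top 135 mm above the table; this point is the middle of the handle.
- mug: Bystander: blue mug, 80 mm wide, 92 mm high, origin under its centre, left of the console.
- flange: Bystander: aluminium flange disc, 80 mm wide, 22 mm high, origin under its centre, in front of the console.
- wrench: Bystander: 160 mm steel wrench lying left of the console, origin near its middle.
- profile_piece: Bystander: aluminium profile, 120 x 40 x 40 mm, in front of the console, origin under its centre.
- cleaner_can: Bystander: blue and white can, 66 mm wide, 170 mm high, origin under its centre, to the right of the console.
There are look-alikes about, which are no part of the job. Of the things shaped like the part that bears square_key_grip, the orange one is meant.

How it is judged (in metres and radians):
On the way, in this order (a step that is already met when the one before it is completed fails the run):
1. the square key is fully home in the lock (tip at least 16 of 20 mm deep, straight and centred) (z of square_key_tip in the frame of lock_socket below -0.016 m and x of square_key_tip in the frame of lock_socket between -0.005 and 0.005 m and y of square_key_tip in the frame of lock_socket between -0.005 and 0.005 m and angle between the z axis of square_key_tip and the z axis of lock_socket, either way round below 0.17 rad), for 0.2 s.
2. with the key home, the lock is turned to its open stop (within 0.22 rad of it) (all of step 1 and value of joint lock above 1.35 rad), for 0.2 s.
At the end, for the whole second after the job is handed in: The lid stands open by itself, raised at least 0.65 rad (37 degrees) and not moving, the lock is at its open stop (within 0.22 rad) and the orange key still stands home in the lock (at least 16 mm deep, within 5 mm of centre, within 10 degrees of its axis) (all of step 2 and value of joint lid above 0.65 rad and velocity of joint lid between -0.03 and 0.03 rad/s); the robot touches nothing.
It fails at once if the blue key or the screwdriver in the tool block is moved more than 30 mm (distance of any of blue_key_grip, driver_grip from where it was at the start of the episode above 0.03 m).
It fails at once if one of the things lying about (mug, flange, wrench, profile, can) is moved more than 30 mm (distance of any of mug, flange, wrench, profile_piece, cleaner_can from where it was at the start of the episode above 0.03 m).
It also fails if it takes over 58 s, if anything falls off the work surface, if the arm or the gripper's body presses on something with over 40 N, if the wrist force passes 120 N, or if a joint passes its speed limit or range.

## Working session

There is one attempt and no reset: what is moved stays moved. The work goes in short steps, Python scripts to look and compute and a tool call to move; the robot and the scene stay as the last step left them, time stands still between calls to the robot, and variables do not carry over. Pictures are saved under pics/ and viewed, at most 10 in all, crops included, and the job is handed in when it is done.

Besides the shell and the picture viewer there is one more tool, called after "Emit:" in YAML: its name, and indented under it one key for each argument. apply_moves: Moves the arm, as the interface text tells. Its arguments: {"type":"object","properties":{"targets":{"type":"array","items":{"type":"array","items":{"type":"number"}}},"jaw":{"type":"number"}},"required":["targets"]}

```bash
ls; mkdir -p pics; cat > h.py <<'E'
import numpy as np, cv2
from bench import *
def ray(c,px):  # px (col,row)
    K=np.array([[c['fx'],0,c['cx']],[0,c['fy'],c['cy']],[0,0,1]])
    return cv2.undistortPoints(np.array([[px]],float),K,np.array(c['dist']))[0,0]
def p3(c,row,col,z=None,r=2):
    n=ray(c,(col,row))
    if z is None:
        a=c['z_map'][int(row)-r:int(row)+r+1,int(col)-r:int(col)+r+1]; a=a[a>0]
        z=np.median(a) if a.size else np.nan
    T=np.array(c['cam_to_world']); return (T@[n[0]*z,n[1]*z,z,1])[:3]
def atz(c,row,col,h):
    T=np.array(c['cam_to_world']); n=ray(c,(col,row)); d=T[:3,:3]@[n[0],n[1],1]; o=T[:3,3]
    return o+d*(h-o[2])/d[2]
def proj(c,P):
    T=np.linalg.inv(np.array(c['cam_to_world'])); K=np.array([[c['fx'],0,c['cx']],[0,c['fy'],c['cy']],[0,0,1]])
    r=cv2.Rodrigues(T[:3,:3])[0]
    return cv2.projectPoints(np.atleast_2d(np.array(P,float)),r,T[:3,3],K,np.array(c['dist']))[0][:,0]
def cloud(c):
    v,u=np.nonzero(c['z_map']>0); z=c['z_map'][v,u]
    K=np.array([[c['fx'],0,c['cx']],[0,c['fy'],c['cy']],[0,0,1]])
    n=cv2.undistortPoints(np.stack([u,v],1)[:,None].astype(float),K,np.array(c['dist']))[:,0]
    T=np.array(c['cam_to_world']); P=np.c_[n*z[:,None],z]@T[:3,:3].T+T[:3,3]
    return P,u,v
E
python3 - <<'E'
from h import *
np.set_printoptions(precision=3,suppress=True)
s=get_state(); print(s['tcp_pos'],s['ee_rot'],s['time_s'])
for n in ['scene','side']:
    c=capture(n); cv2.imwrite(f'pics/{n}0.png',c['image']); np.save(f'{n}0.npy',c,allow_pickle=True)
    print(n,np.array(c['cam_to_world'])[:3],c['fx'])
    for q in ['square_key_grip','blue_key_grip','driver_grip','lock_socket','lid_handle','lid_hinge','tool_block','console','flange','profile_piece','cleaner_can','mug']:
        for d in spot_point(n,q)[:3]:
            r,k=d['position']; print(q,round(d['p'],2),round(r),round(k),p3(c,r,k))
E
```

```text
pics
[ 0.234 -0.579  0.222] [[ 0.927  0.375 -0.001]
 [ 0.375 -0.927  0.001]
 [-0.    -0.002 -1.   ]] 0.0
scene [[ 0.876  0.318 -0.362  0.907]
 [ 0.481 -0.603  0.636 -0.56 ]
 [-0.016 -0.731 -0.682  0.813]] 459.49572949559115
square_key_grip 0.93 326 194 [ 0.452 -0.226  0.115]
square_key_grip 0.91 312 148 [ 0.33  -0.23   0.088]
blue_key_grip 0.56 394 153 [ 0.479 -0.364  0.113]
driver_grip 0.59 327 194 [ 0.452 -0.228  0.114]
driver_grip 0.55 362 174 [ 0.474 -0.305  0.12 ]
lock_socket 0.63 265 323 [0.578 0.043 0.093]
lid_handle 0.66 213 333 [0.509 0.223 0.078]
lid_hinge 0.68 219 428 [0.756 0.16  0.204]
lid_hinge 0.32 188 381 [0.542 0.465 0.005]
tool_block 0.64 389 190 [ 0.491 -0.305  0.045]
console 0.17 254 263 [0.399 0.067 0.022]
flange 0.76 253 268 [0.407 0.074 0.022]
profile_piece 0.7 302 218 [ 0.405 -0.115  0.038]
cleaner_can 0.62 252 266 [0.405 0.074 0.023]
cleaner_can 0.6 425 303 [ 0.71  -0.272  0.062]
mug 0.64 186 340 [0.449 0.386 0.032]
side [[-0.839 -0.39   0.38  -0.068]
 [-0.544  0.584 -0.602  1.008]
 [ 0.013 -0.712 -0.702  1.25 ]] 607.6112877323358
square_key_grip 0.57 203 387 [ 0.448 -0.221  0.105]
square_key_grip 0.43 225 351 [ 0.498 -0.106  0.083]
blue_key_grip 0.57 176 401 [ 0.472 -0.359  0.102]
driver_grip 0.58 193 392 [ 0.459 -0.28   0.097]
driver_grip 0.38 304 348 [0.382 0.099 0.021]
lock_socket 0.62 202 389 [ 0.443 -0.223  0.11 ]
lock_socket 0.59 175 401 [ 0.47  -0.358  0.107]
lock_socket 0.52 245 300 [0.564 0.055 0.099]
lid_handle 0.85 271 283 [0.534 0.176 0.128]
lid_handle 0.61 200 386 [ 0.454 -0.224  0.11 ]
lid_hinge 0.92 210 215 [0.827 0.089 0.121]
tool_block 0.6 216 389 [ 0.439 -0.234  0.047]
console 0.79 277 263 [0.573 0.21  0.112]
flange 0.95 304 348 [0.382 0.1   0.02 ]
profile_piece 0.89 266 385 [ 0.365 -0.074  0.022]
cleaner_can 0.95 201 319 [ 0.67  -0.213  0.011]
mug 0.71 241 300 [0.577 0.034 0.092]
mug 0.6 389 264 [0.398 0.45  0.068]
mug 0.29 178 403 [ 0.465 -0.36   0.099]
```

View pics/scene0.png

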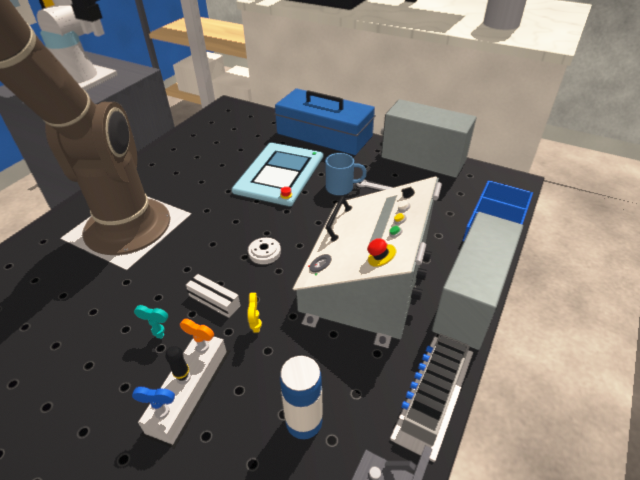

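View pics/side0.png

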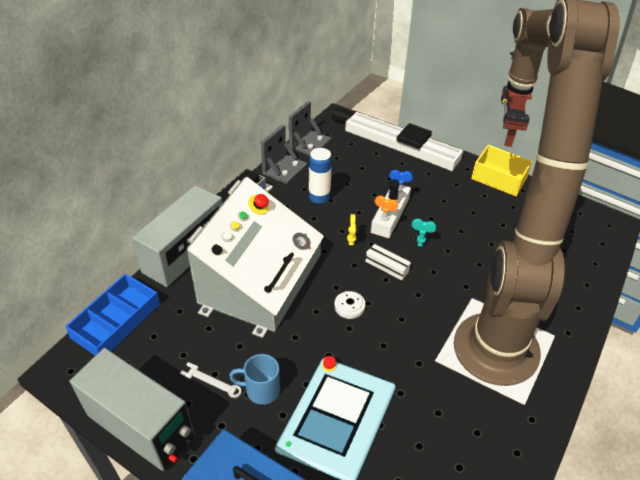

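Scene: orange wings at (col 196,row 329) in the block next to the black driver (178,362) and blue key (154,397); look-alikes are teal (152,318) and yellow (255,312), both loose on the table. Lock is at (319,263), handle at (340,219), and the side view agrees: orange (386,204), lock (302,241), handle (280,271).

```bash
python3 - <<'E'
from h import *
np.set_printoptions(precision=3,suppress=True)
for n in ['scene','side']:
    c=np.load(f'{n}0.npy',allow_pickle=True).item(); P,u,v=cloud(c); im=c['image']; col=im[v,u].astype(int)
    hsv=cv2.cvtColor(im,cv2.COLOR_BGR2HSV)[v,u].astype(int)
    for nm,lo,hi in [('orange',8,18),('blue',100,120)]:
        m=(hsv[:,0]>=lo)&(hsv[:,0]<=hi)&(hsv[:,1]>170)&(P[:,2]>.07)&(P[:,2]<.14)&(abs(P[:,0]-.46)<.07)&(P[:,1]<-.15)&(P[:,1]>-.42)
        Q=P[m]; 
        if len(Q)<10: continue
        w,V=np.linalg.eigh(np.cov(Q[:,:2].T)); d=V[:,1]; t=(Q[:,:2]-Q[:,:2].mean(0))@V
        print(n,nm,len(Q),Q.mean(0),Q.min(0),Q.max(0),'dir',d,np.degrees(np.arctan2(d[1],d[0])),'ext',np.ptp(t,0),'mid',Q[:,:2].mean(0)+V@((t.max(0)+t.min(0))/2), 'px',u[m].mean(),v[m].mean())
    # lid plane: whitish, in region
    m=(P[:,0]>.45)&(P[:,0]<.8)&(P[:,1]>-.1)&(P[:,1]<.35)&(P[:,2]>.07)&(P[:,2]<.25)&(col.min(1)>140)&(hsv[:,1]<60)
    Q=P[m]
    rng=np.random.default_rng(0);best=0
    for _ in range(300):
        a=Q[rng.choice(len(Q),3,False)]; k=np.cross(a[1]-a[0],a[2]-a[0]); k/=np.linalg.norm(k)+1e-12
        ok=abs((Q-a[0])@k)<.003
        if ok.sum()>best: best=ok.sum();B=ok
    Q=Q[B]; mu=Q.mean(0); k=np.linalg.svd(Q-mu,full_matrices=False)[2][2]; k*=np.sign(k[2])
    print(n,'lid n',k,'tilt',np.degrees(np.arccos(k[2])),'yaw',np.degrees(np.arctan2(-k[1],-k[0])),'d',k@mu,len(Q))
    yaw=np.arctan2(-k[1],-k[0]); cx=np.array([np.cos(yaw),np.sin(yaw)]); cy=np.array([-cx[1],cx[0]])
    r=cv2.minAreaRect((np.c_[Q[:,:2]]*1000).astype(np.float32)); print('rect',r)
    # dark stuff above/at lid
    hgt=(P-mu)@k
    m=(hgt>.02)&(hgt<.06)&(col.max(1)<80)&(P[:,0]>.45)&(P[:,0]<.68)&(P[:,1]>-.05)&(P[:,1]<.32)&(P[:,2]>.07)
    if m.sum()>5:
        H=P[m]; a=np.c_[H[:,:2]@cx,H[:,:2]@cy,hgt[m]]; print('handle n',m.sum(),'lo',a.min(0),'hi',a.max(0),'mean',H.mean(0),'topz',H[:,2].max())
    # bezel: dark near plane
    m=(abs(hgt)<.012)&(col.max(1)<150)&(u>(305 if n=='scene' else 285))&(u<(338 if n=='scene' else 320))&(v>(245 if n=='scene' else 228))&(v<(280 if n=='scene' else 258))
    Z=P[m]; print('bezel',m.sum(),Z.mean(0),hgt[m].mean(),Z.min(0),Z.max(0))
    np.save(n+'_lid.npy',np.r_[mu,k])
import os
a=cv2.imread('pics/scene0.png')[235:420,120:345]; b=cv2.imread('pics/side0.png')[170:320,240:440]
a=cv2.resize(a,None,fx=2.4,fy=2.4,interpolation=2); b=cv2.resize(b,None,fx=1.7,fy=1.7)
o=np.zeros((600,800,3),np.uint8); o[:a.shape[0],:a.shape[1]]=a; 
b=cv2.resize(b,(260,195)); o[:195,540:]=b; cv2.imwrite('pics/crop1.png',o)
E
```

```text
scene orange 399 [ 0.457 -0.229  0.107] [ 0.42  -0.236  0.08 ] [ 0.489 -0.216  0.123] dir [-0.993 -0.116] -173.32777381609486 ext [0.017 0.07 ] mid [ 0.454 -0.228] px 196.56641604010025 330.7543859649123
scene blue 562 [ 0.479 -0.366  0.109] [ 0.444 -0.382  0.081] [ 0.509 -0.346  0.123] dir [-0.909 -0.417] -155.36623442104894 ext [0.016 0.068] mid [ 0.477 -0.365] px 152.70106761565836 395.70106761565836
scene lid n [-0.492 -0.082  0.867] tilt 29.921317577923617 yaw 9.50606969598464 d -0.20010896478747833 7395
rect ((643.66064453125, 135.8206787109375), (246.8581085205078, 308.55712890625), 9.334863662719727)
handle n 177 lo [0.559 0.017 0.02 ] hi [0.574 0.138 0.042] mean [0.545 0.165 0.135] topz 0.14085712141116602
bezel 229 [0.575 0.035 0.103] 0.003317884782390519 [0.55  0.011 0.083] [0.598 0.06  0.118]
side orange 220 [ 0.45  -0.221  0.102] [ 0.417 -0.281  0.074] [ 0.485 -0.208  0.121] dir [-0.997 -0.08 ] -175.38289166171262 ext [0.073 0.068] mid [ 0.453 -0.245] px 385.99545454545455 203.70909090909092
side blue 218 [ 0.471 -0.357  0.105] [ 0.44  -0.386  0.076] [ 0.503 -0.296  0.134] dir [-0.857 -0.516] -148.9498749298032 ext [0.069 0.069] mid [ 0.46  -0.342] px 400.7477064220183 175.77064220183487
side lid n [-0.496 -0.079  0.865] tilt 30.124388874417004 yaw 9.027150392944286 d -0.20402470085537316 6042
rect ((639.7234497070312, 137.11788940429688), (244.45816040039062, 309.26171875), 9.324385643005371)
handle n 144 lo [0.552 0.03  0.023] hi [0.567 0.15  0.05 ] mean [0.536 0.182 0.133] topz 0.14296667641195349
bezel 159 [0.571 0.039 0.101] 0.005045270959378786 [0.548 0.011 0.084] [0.596 0.065 0.116]
```

View pics/crop1.png

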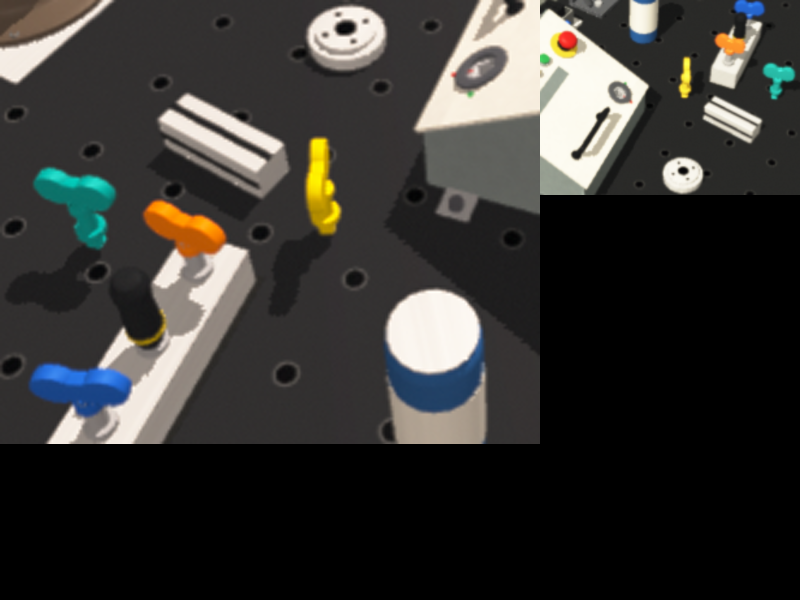

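The crop confirms the choice: orange wings standing in the block at one end, driver beside it and blue at the other end. The teal and yellow look-alikes stand on the table. I'll move above the orange key.

Emit:
apply_moves:
  targets:
    - [0,0,0,0.144]
    - [0,0,0,0.144]
    - [1.8,-2.36,0,0]
    - [1.8,-2.36,0,0]
    - [1.8,-2.36,0,0]
    - [1.8,-2.36,0,0]
    - [1.8,-2.36,0,0]
    - [1.8,-2.36,0,0]
    - [1.8,-2.36,0,0]
    - [1.8,-2.36,0,0]
    - [1.8,-2.36,0,0]
    - [1.8,-2.36,0,0]
    - [1.8,-2.36,0,0]
    - [1.8,-2.36,0,0]
    - [1.8,-2.36,0,0]
    - [1.8,-2.36,0,0]
  jaw: 5

```text
time_s: 2.9
tcp_pos: [0.454, -0.2251, 0.2229]
ee_rot: [[0.995, 0.097, 0.0], [0.097, -0.995, -0.0], [0.0, 0.0, -1.0]]
contact_force: [1.3, 0.3, 0.5]
gripper_width: 0.0501
finger_force: 0.0
```

```bash
cat >> h.py <<'E'
np.set_printoptions(precision=4,suppress=True)
def delta(P,yaw=None):
    """shift in tool axes (cm) to world P for the TCP, and turn to heading yaw (deg) of tool x"""
    s=get_state(); R=np.array(s['ee_rot']); h=np.degrees(np.arctan2(R[1,0],R[0,0]))
    print('tcp',np.array(s['tcp_pos']),'yaw',h,'t',s['time_s'],'F',np.array(s['contact_force']),'w',s['gripper_width'])
    if yaw is not None:
        turn=np.radians((h-yaw+180)%360-180); y=np.radians(yaw)
        print('turn',turn); R=np.array([[np.cos(y),np.sin(y),0],[np.sin(y),-np.cos(y),0],[0,0,-1]])
    print('delta cm',R.T@(np.array(P)-s['tcp_pos'])*100,'tilt z',np.array(s['ee_rot'])[:,2])
E
python3 - <<'E'
from h import *
c=capture('wrist'); cv2.imwrite('pics/w1.png',c['image'])
P,u,v=cloud(c); hsv=cv2.cvtColor(c['image'],cv2.COLOR_BGR2HSV)[v,u].astype(int)
m=(hsv[:,0]>=6)&(hsv[:,0]<=20)&(hsv[:,1]>150)&(P[:,2]>.108)&(P[:,2]<.135)
Q=P[m]; print(len(Q))
if len(Q)>20:
    r=cv2.minAreaRect((Q[:,:2]*1000).astype(np.float32)); print(r,Q[:,2].max(),np.median(Q[:,2]))
    w,V=np.linalg.eigh(np.cov(Q[:,:2].T)); print(np.degrees(np.arctan2(V[1,1],V[0,1])))
print([ (d['p'],d['position'],p3(c,*d['position'])) for d in spot_point('wrist','square_key_grip')])
delta([.453,-.226,.091],5.5)
E
```

```text
1244
((452.6260681152344, -225.99501037597656), (67.30294036865234, 12.023781776428223), 4.629061698913574) 0.1217939684741065 0.11776019646961072
-174.9304120099614
[(0.91, [350.8, 311.4], array([ 0.3408, -0.2249,  0.0941])), (0.68, [233.7, 324.7], array([ 0.4558, -0.2257,  0.1144])), (0.62, [157.9, 197.8], array([ 0.5011, -0.121 ,  0.0897])), (0.51, [225.7, 406.8], array([ 0.4704, -0.2843,  0.1255]))]
tcp [ 0.4558 -0.2221  0.2229] yaw 5.893023088446137 t 3.0 F [-0.3847  0.5392 -0.5557] w 0.049781611097623954
turn 0.006859546929742067
delta cm [-0.3123  0.3649 13.1877] tilt z [ 0.0014  0.0014 -1.    ]
```

View pics/w1.png

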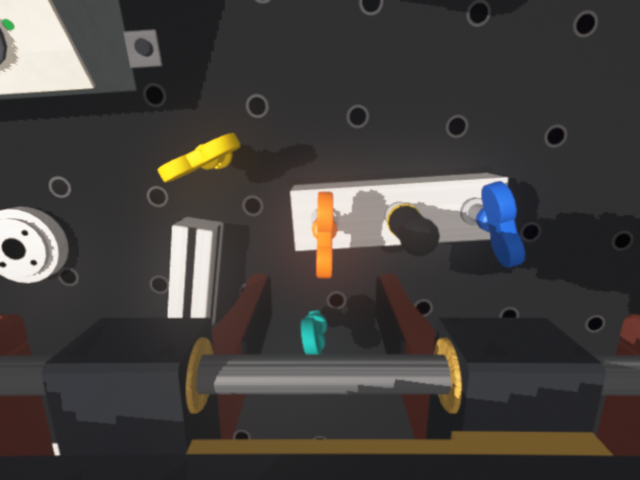

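The wrist view shows the orange wings at (324,234) in the block, between the open fingers in y. Driver is at (410,228), blue at (502,225), teal at (314,333). I'll descend partway, then check.

Emit:
apply_moves:
  targets:
    - [-0.2,0.2,2,0.012]
    - [0,0,2,0]
    - [0,0,2,0]
    - [0,0,1.5,0]
    - [0,0,0,0]
    - [0,0,0,0]

```text
time_s: 3.6
tcp_pos: [0.4515, -0.2288, 0.1479]
ee_rot: [[0.996, 0.084, -0.0], [0.084, -0.996, -0.0], [-0.0, 0.0, -1.0]]
contact_force: [0.4, -0.1, 0.6]
gripper_width: 0.0497
finger_force: 0.0
```

```bash
python3 - <<'E'
from h import *
for i in range(3): print(np.array(get_state()['tcp_pos']))
delta([.4526,-.226,.091],5)
E
```

```text
[ 0.4515 -0.2288  0.1479]
[ 0.4515 -0.2288  0.1479]
[ 0.4515 -0.2288  0.1479]
tcp [ 0.4515 -0.2288  0.1479] yaw 4.820901361945382 t 3.6 F [ 0.3674 -0.1405  0.6219] w 0.04973412897016338
turn -0.0031258609198908317
delta cm [ 0.1314 -0.2684  5.6933] tilt z [-0.0003 -0.0001 -1.    ]
```

Emit:
apply_moves:
  targets:
    - [0.1,-0.15,2,0]
    - [0,0,2,0]
    - [0,0,1.7,0]
    - [0,0,0,0]
    - [0,0,0,0]

```text
time_s: 4.1
tcp_pos: [0.4531, -0.2271, 0.0916]
ee_rot: [[0.996, 0.084, 0.001], [0.084, -0.996, -0.0], [0.001, 0.0, -1.0]]
contact_force: [0.2, 0.3, 0.4]
gripper_width: 0.0501
finger_force: 0.0
```

Emit:
apply_moves:
  targets:
    - [0,0,0,0]
    - [0,0,0,0]
    - [0,0,0,0]
    - [0,0,0,0]
    - [0,0,0,0]
    - [0,0,0,0]
  jaw: 0.5

```text
time_s: 4.7
tcp_pos: [0.4526, -0.2267, 0.0907]
ee_rot: [[0.996, 0.085, 0.0], [0.085, -0.996, -0.0], [0.0, 0.0, -1.0]]
contact_force: [0.1, 1.2, 1.0]
gripper_width: 0.0119
finger_force: 30.0
```

Emit:
apply_moves:
  targets:
    - [0,0,-0.5,0]
    - [0,0,-0.5,0]
    - [0,0,-0.6,0]
    - [0,0,0,0]
    - [0,0,0,0]
    - [-0.74,0,0.03,0]
    - [-0.74,0,0.1,0]
    - [-0.72,0,0.16,0]
    - [-0.71,0,0.22,0]
    - [0,0,0,0]

```text
time_s: 5.7
tcp_pos: [0.4246, -0.2291, 0.1023]
ee_rot: [[0.996, 0.085, 0.003], [0.085, -0.996, -0.001], [0.003, 0.001, -1.0]]
contact_force: [3.8, 1.5, 2.1]
gripper_width: 0.0117
finger_force: 30.0
```

Emit:
apply_moves:
  targets:
    - [-0.68,0,0.29,0]
    - [-0.66,0,0.34,0]
    - [-0.4,0,0.22,0]
    - [0,0,0,0]
    - [0,0,0,0]

```text
time_s: 6.2
tcp_pos: [0.4068, -0.2306, 0.0934]
ee_rot: [[0.996, 0.085, 0.001], [0.085, -0.996, -0.0], [0.001, 0.0, -1.0]]
contact_force: [3.0, 1.7, 5.1]
gripper_width: 0.0119
finger_force: 30.0
```

```bash
python3 - <<'E'
from h import *
o=[]
for n,(x,y) in [('scene',(194,326)),('side',(387,203))]:
    c=capture(n); o.append(cv2.resize(c['image'][y-60:y+60,x-80:x+80],(640,480))[:,:400 if 0 else 640])
o=np.hstack([cv2.resize(i,(400,300)) for i in o]); cv2.imwrite('pics/piv.png',o)
E
```

```text
(no output)
```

View pics/piv.png

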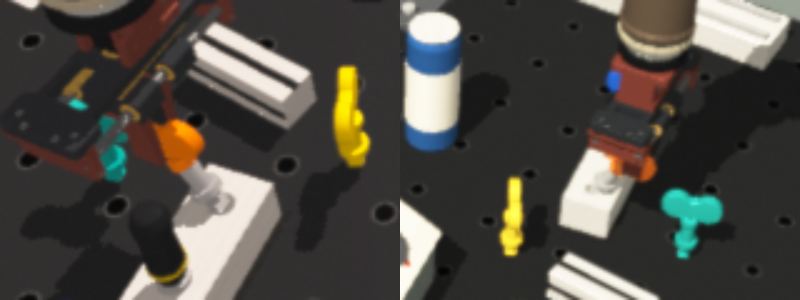

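The crops show the key leaning in the grip, wings towards the robot at (180,140) and tip still at the hole at (225,205). The pivot worked. I'll lift and carry it to a viewing pose before the lock.

Emit:
apply_moves:
  targets:
    - [0,0,-1,0]
    - [0,0,-2,0]
    - [0,0,-3,0]
    - [0,0,-3,0]
    - [0,0,-3,0]
    - [0,0,-2.5,0]
    - [0,0,0,-0.078]

```text
time_s: 7.0
tcp_pos: [0.406, -0.2315, 0.2411]
ee_rot: [[0.987, 0.162, 0.002], [0.162, -0.987, -0.002], [0.001, 0.002, -1.0]]
contact_force: [0.3, -0.4, -1.9]
gripper_width: 0.0119
finger_force: 30.0
```

Emit:
apply_moves:
  targets:
    - [0.75,-1.76,0,0]
    - [0.75,-1.76,0,0]
    - [0.75,-1.76,0,0]
    - [0.75,-1.76,0,0]
    - [0.75,-1.76,0,0]
    - [0.75,-1.76,0,0]
    - [0.75,-1.76,0,0]
    - [0.75,-1.76,0,0]
    - [0.75,-1.76,0,0]
    - [0.75,-1.76,0,0]
    - [0.75,-1.76,0,0]
    - [0.75,-1.76,0,0]
    - [0.75,-1.76,0,0]
    - [0.75,-1.76,0,0]
    - [0,0,0,0]
    - [0,0,0,0]

```text
time_s: 8.6
tcp_pos: [0.4688, 0.0286, 0.2375]
ee_rot: [[0.987, 0.162, -0.003], [0.162, -0.987, -0.001], [-0.003, 0.001, -1.0]]
contact_force: [0.7, -0.3, -2.9]
gripper_width: 0.0117
finger_force: 30.0
```

```bash
python3 - <<'E'
from h import *
c=capture('wrist'); cv2.imwrite('pics/w2.png',c['image']); np.save('w2.npy',c,allow_pickle=True)
print([ (d['p'],d['position'],p3(c,*d['position'])) for d in spot_point('wrist','lock_socket')])
print([ (d['p'],d['position'],p3(c,*d['position'])) for d in spot_point('wrist','lid_handle')])
delta([.524,.029,.166],9.3)
E
```

```text
[(0.91, [93.5, 336.0], array([0.5749, 0.0359, 0.0838]))]
[(0.79, [104.6, 135.0], array([0.5402, 0.1686, 0.1373]))]
tcp [0.4693 0.0281 0.2378] yaw 9.232153208920092 t 8.75 F [ 0.5881 -0.2067 -1.049 ] w 0.01152607526180612
turn -0.0011841498912572473
delta cm [5.4107 0.7986 7.1836] tilt z [-0.0011 -0.0009 -1.    ]
```

View pics/w2.png

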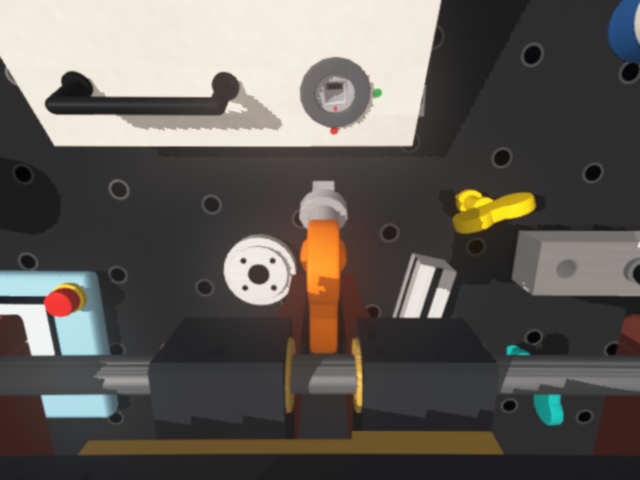

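The wrist view shows the bezel at (336,93) with its square socket close to aligned, and the handle bar from (50,104) to (225,100). The key is held leaning, tip at (322,187). Now I'll measure the lean and the socket.

```bash
cat > meas.py <<'E'
from h import *
def key(c):
    P,u,v=cloud(c); hsv=cv2.cvtColor(c['image'],cv2.COLOR_BGR2HSV)[v,u].astype(int); s=get_state(); t=np.array(s['tcp_pos'])
    m=(hsv[:,0]>=6)&(hsv[:,0]<=20)&(hsv[:,1]>140)&(np.linalg.norm(P-t,axis=1)<.08)
    Q=P[m]; mu=np.median(Q,0); d=np.linalg.svd(Q-Q.mean(0),full_matrices=False)[2][0]; d*=np.sign(d[0])
    print('wing dir',d,'lean',np.degrees(np.arcsin(d[2])),'yaw',np.degrees(np.arctan2(d[1],d[0])),len(Q))
    return Q
if __name__=='__main__':
    c=np.load('w2.npy',allow_pickle=True).item(); im=c['image']; Q=key(c)
    P,u,v=cloud(c); g=im[v,u].astype(int).max(1)
    n=np.array([-.494,-.081,.866]); n/=np.linalg.norm(n)
    m=(g<140)&(np.hypot(u-336,v-93)<40); 
    mask=np.zeros(im.shape[:2],np.uint8); mask[(im.max(2)<140)]=255; yy,xx=np.mgrid[:480,:640]; mask[np.hypot(xx-336,yy-93)>45]=0
    cn=max(cv2.findContours(mask,0,2)[0],key=cv2.contourArea); e=cv2.fitEllipse(cn); print('ellipse',e)
    # lid plane from this view
    w=(im[v,u].min(1)>190)&(v<140)&(u>60)&(u<430)&(P[:,2]>.06); L=P[w]; mu=np.median(L,0); nn=np.linalg.svd(L-L.mean(0),full_matrices=False)[2][2]; nn*=np.sign(nn[2]); print('lid n',nn,'tilt',np.degrees(np.arccos(nn[2])),'yaw',np.degrees(np.arctan2(-nn[1],-nn[0])))
    mu=L.mean(0); hb=(P[m]-mu)@nn; print('bezel h',np.percentile(hb,[5,25,50,75,95]))
    top=np.percentile(hb,75); T=np.array(c['cam_to_world']); r=ray(c,e[0]); d=T[:3,:3]@[r[0],r[1],1]; o=T[:3,3]
    C=o+d*(((mu+nn*top-o)@nn)/(d@nn)); print('bezel ctr',C,'mouth',C-.0045*nn)
    # key tip: steel pixels
    k=(v>178)&(v<194)&(u>312)&(u<334)&(P[:,2]>.12); print('tip pts',k.sum(),P[k].mean(0),P[k].max(0),P[k].min(0))
    for q in ['square_key_tip','square_key_grip']: print(q,[(d['p'],d['position']) for d in spot_point('wrist',q)][:3])
    a=cv2.resize(im[45:145,286:386],(500,500),interpolation=2); b=cv2.resize(im[160:260,270:330+40],(300,300),interpolation=2)
    z=np.zeros((500,800,3),np.uint8); z[:,:500]=a; z[:300,500:]=b; cv2.imwrite('pics/w2c.png',z)
E
python3 meas.py
```

```text
wing dir [0.9035 0.1767 0.3904] lean 22.98130857183459 yaw 11.06527082679968 5123
ellipse ((335.2641906738281, 92.10350799560547), (68.08074188232422, 69.20794677734375), 54.383338928222656)
lid n [-0.4933 -0.0826  0.866 ] tilt 30.008186766998694 yaw 9.500889404761088
bezel h [-0.0154  0.0041  0.0047  0.0053  0.0061]
bezel ctr [0.5735 0.037  0.1047] mouth [0.5758 0.0373 0.1008]
tip pts 273 [0.5145 0.0366 0.1988] [0.5176 0.0425 0.2118] [0.5118 0.0308 0.1884]
square_key_tip [(0.78, [185.1, 320.3]), (0.71, [345.6, 510.9]), (0.61, [196.6, 462.8])]
square_key_grip [(0.88, [291.4, 324.4]), (0.76, [391.2, 549.5]), (0.76, [211.8, 493.3])]
```

View pics/w2c.png

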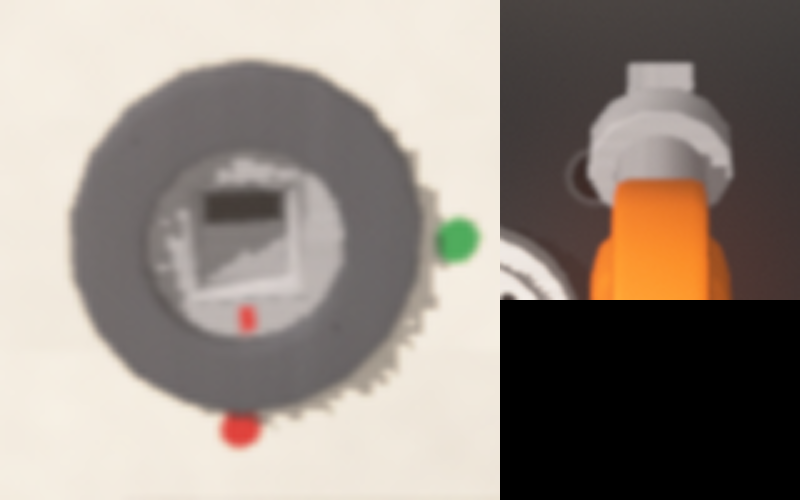

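```bash
python3 - <<'E'
from h import *
c=np.load('w2.npy',allow_pickle=True).item()
s=get_state(); R=np.array(s['ee_rot']); t=np.array(s['tcp_pos']); pad=t-.019*R[:,2]
h=R[:,0]*[1,1,0]; h/=np.linalg.norm(h); Z=np.array([0,0,1.]); Y=np.cross(Z,h)
for th in [24,27,30,33,36]:
    a=np.radians(th); kz=-np.sin(a)*h+np.cos(a)*Z; kx=np.cos(a)*h+np.sin(a)*Z
    print(th,proj(c,[pad-.085*kz+.006*kx, pad-.065*kz+.013*kx, pad+(.010)*kz+.035*kx]).round(1).tolist())
P,u,v=cloud(c); im=c['image']
# wing edge (far end) rows
hsv=cv2.cvtColor(im,cv2.COLOR_BGR2HSV); m=(hsv[...,0]<20)&(hsv[...,1]>150)&(hsv[...,2]>100); col=np.nonzero(m[200:360,324])[0]+200; print('orange rows',col.min(),col.max())
for r in range(col.min(),col.max(),10): print(r,p3(c,r,324))
for r in range(178,220,4): print('st',r,p3(c,r,323))
E
```

```text
24 [[324.2, 192.4], [324.3, 201.5], [324.9, 269.8]]
27 [[324.2, 186.4], [324.3, 197.0], [324.9, 274.7]]
30 [[324.3, 180.5], [324.3, 192.6], [324.9, 279.8]]
33 [[324.3, 174.6], [324.4, 188.4], [324.9, 285.1]]
36 [[324.3, 168.8], [324.4, 184.4], [324.9, 290.6]]
orange rows 220 352
220 [0.5106 0.0355 0.2626]
230 [0.5085 0.0352 0.2697]
240 [0.5057 0.0347 0.2731]
250 [0.5028 0.0342 0.2757]
260 [0.4995 0.0337 0.277 ]
270 [0.4962 0.0332 0.2781]
280 [0.4924 0.0326 0.278 ]
290 [0.4881 0.0318 0.2769]
300 [0.4829 0.031  0.274 ]
310 [0.4737 0.0294 0.2636]
320 [0.4678 0.0285 0.261 ]
330 [0.4637 0.0278 0.2618]
340 [0.4589 0.027  0.2616]
350 [0.452  0.0259 0.2582]
st 178 [0.4977 0.0339 0.0008]
st 182 [0.5162 0.0368 0.1907]
st 186 [0.5144 0.0366 0.1941]
st 190 [0.5143 0.0365 0.2087]
st 194 [0.5127 0.0363 0.2121]
st 198 [0.511 0.036 0.214]
st 202 [0.5087 0.0356 0.2128]
st 206 [0.5068 0.0353 0.2136]
st 210 [0.5053 0.0351 0.2164]
st 214 [0.5039 0.0348 0.2193]
st 218 [0.5025 0.0346 0.2223]
```

The lean is about 30°, so it fits. I'll move to a pre-insert point with the tip about 30 mm out along the axis.

Emit:
apply_moves:
  targets:
    - [0,0,0,-0.05]
    - [0.97,0.29,1.15,0]
    - [0.97,0.29,1.15,0]
    - [0.97,0.29,1.15,0]
    - [0.97,0.29,1.15,0]
    - [0.97,0.29,1.15,0]
    - [0,0,0,0]
    - [0,0,0,0]
    - [0,0,0,0]

```text
time_s: 9.75
tcp_pos: [0.5203, 0.0258, 0.1809]
ee_rot: [[0.977, 0.211, 0.0], [0.211, -0.977, 0.0], [0.0, 0.0, -1.0]]
contact_force: [-0.0, -0.5, -2.3]
gripper_width: 0.0119
finger_force: 30.0
```

```bash
python3 - <<'E'
from h import *
c=capture('wrist'); im=c['image']; np.save('w3.npy',c,allow_pickle=True)
delta([.5,.03,.15],12.1)
s=get_state(); R=np.array(s['ee_rot']); t=np.array(s['tcp_pos']); pad=t-.019*R[:,2]; n=np.array([-.4933,-.0826,.866])
M=np.array([.5758,.0373,.1008]); print('tip if lean30',pad-.085*n,'rel mouth',pad-.085*n-M,'along n',(pad-.085*n-M)@n)
e1=np.cross([0,0,1],n);e1/=np.linalg.norm(e1);e2=np.cross(n,e1)
pts=[M+.0045*n+.015*(np.cos(a)*e1+np.sin(a)*e2) for a in np.linspace(0,6.28,24)]
for p in proj(c,pts): cv2.circle(im,(int(round(p[0])),int(round(p[1]))),1,(0,0,255),-1)
for p in proj(c,[pad-.085*n, M, M+.03*n]): cv2.circle(im,(int(p[0]),int(p[1])),2,(255,0,255),-1); print(p)
cv2.imwrite('pics/w3.png',cv2.resize(im[60:260,200:460],(780,600),interpolation=2))
E
```

```text
tcp [0.5203 0.0258 0.1811] yaw 12.201709685897818 t 9.8 F [ 0.6267 -0.7685 -1.8155] w 0.01153767933135199
turn 0.0017751689000861405
delta cm [-1.8996 -0.841   3.1075] tilt z [ 0.0007 -0.0001 -1.    ]
tip if lean30 [0.5623 0.0328 0.1265] rel mouth [-0.0135 -0.0045  0.0257] along n 0.02928121090092796
[327.2618 190.3218]
[324.5271 162.8961]
[323.4454 191.7384]
```

View pics/w3.png

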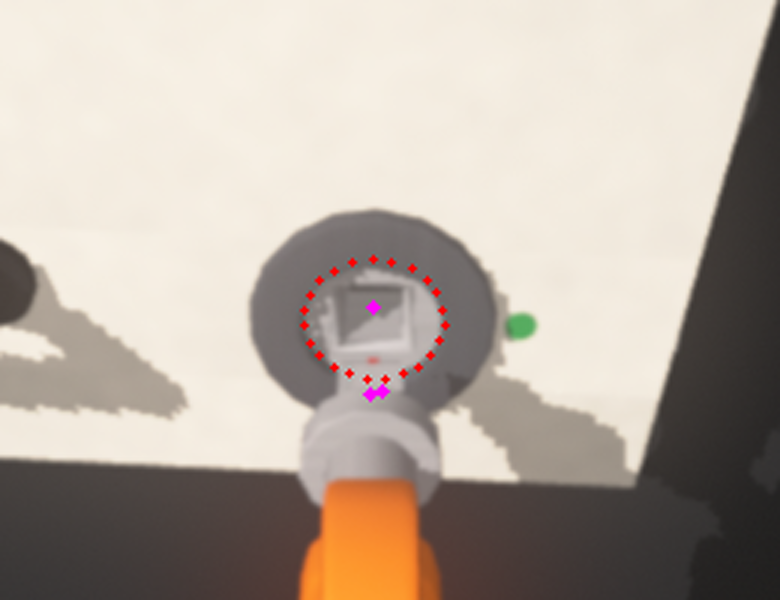

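The crop shows the tip (370,385) lined up with the socket square (373,317) along the axis, column offset under 0.5 mm. Moving in along the axis.

Emit:
apply_moves:
  targets:
    - [0.25,0.01,0.45,0]
    - [0.24,0.01,0.43,0]
    - [0.24,0.01,0.43,0]
    - [0.24,0.01,0.43,0]
    - [0.24,0.01,0.43,0]
    - [0,0,0,0]

```text
time_s: 10.4
tcp_pos: [0.5322, 0.0277, 0.158]
ee_rot: [[0.977, 0.211, -0.001], [0.211, -0.977, 0.0], [-0.001, -0.0, -1.0]]
contact_force: [0.1, -0.0, -1.5]
gripper_width: 0.0119
finger_force: 30.0
```

Emit:
apply_moves:
  targets:
    - [0.15,0.01,0.26,0]
    - [0.15,0.01,0.26,0]
    - [0.15,0.0,0.26,0]
    - [0,0,0,0]
    - [0,0,0,0]

```text
time_s: 10.9
tcp_pos: [0.5355, 0.0282, 0.1533]
ee_rot: [[0.977, 0.211, -0.001], [0.211, -0.977, -0.001], [-0.002, 0.001, -1.0]]
contact_force: [-14.2, -1.4, 24.7]
gripper_width: 0.0118
finger_force: 30.0
```

Emit:
apply_moves:
  targets:
    - [-0.1,0,-0.17,0]
    - [0,0,0,0]

```text
time_s: 11.1
tcp_pos: [0.5352, 0.0282, 0.1538]
ee_rot: [[0.977, 0.211, -0.0], [0.211, -0.977, -0.001], [-0.001, 0.0, -1.0]]
contact_force: [-6.6, -0.7, 11.1]
gripper_width: 0.0117
finger_force: 30.0
```

```bash
python3 - <<'E'
from h import *
c=capture('wrist'); im=c['image']; np.save('w4.npy',c,allow_pickle=True)
delta([.5,.03,.15],12.1)
d=capture('side')['image']; a=cv2.resize(im[60:220,240:410],(510,480),interpolation=2); b=cv2.resize(d[205:275,260:345],(290,240),interpolation=2)
z=np.zeros((480,800,3),np.uint8); z[:,:510]=a; z[:240,510:]=b; cv2.imwrite('pics/w4.png',z)
E
```

```text
tcp [0.5352 0.0282 0.1538] yaw 12.192956372934153 t 11.15 F [-7.3582 -0.9917 10.8253] w 0.011947800126256812
turn 0.0016223947684129742
delta cm [-3.4009 -0.9147  0.3752] tilt z [-0.0005 -0.0006 -1.    ]
```

View pics/w4.png

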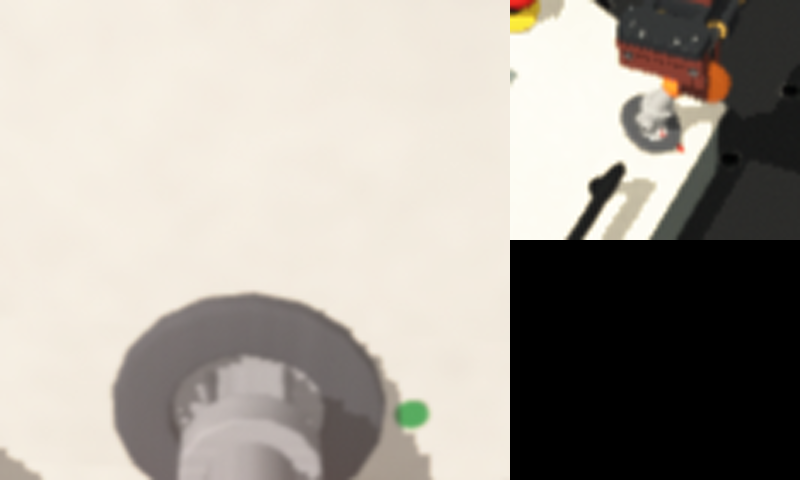

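The tip sits at the mouth, centred sideways at (250,375), but about 2 mm too far upslope. I'll search downslope under light pressure.

Emit:
apply_moves:
  targets:
    - [-0.1,0,-0.1,0]
    - [-0.13,0,0.075,0]
    - [0.1,0,0.17,0]
    - [0.05,0,0.09,0]
    - [0.05,0,0.09,0]
    - [0,0,0,0]

```text
time_s: 11.8
tcp_pos: [0.5348, 0.028, 0.1517]
ee_rot: [[0.977, 0.211, -0.0], [0.211, -0.977, -0.001], [-0.001, 0.001, -1.0]]
contact_force: [-13.2, -1.7, 26.2]
gripper_width: 0.0119
finger_force: 30.0
```

Emit:
apply_moves:
  targets:
    - [-0.05,0,0.03,0]
    - [-0.05,0,0.03,0]
    - [-0.05,0,0.03,0]
    - [0,0,0,0]

```text
time_s: 12.2
tcp_pos: [0.5341, 0.0278, 0.1509]
ee_rot: [[0.977, 0.211, 0.001], [0.211, -0.977, -0.001], [0.001, 0.001, -1.0]]
contact_force: [-10.7, -1.2, 22.8]
gripper_width: 0.0119
finger_force: 30.0
```

Emit:
apply_moves:
  targets:
    - [0,0.05,0,0]
    - [0,0.05,0,0]
    - [0,0.05,0,0]
    - [0,0,0,0]

```text
time_s: 12.6
tcp_pos: [0.5342, 0.0274, 0.1509]
ee_rot: [[0.977, 0.212, 0.001], [0.212, -0.977, 0.0], [0.001, -0.0, -1.0]]
contact_force: [-11.3, 1.1, 23.7]
gripper_width: 0.0118
finger_force: 30.0
```

```bash
cat > prof.py <<'E'
from h import *
from scipy.optimize import least_squares
def run():
    c=capture('wrist'); im=c['image']; P,u,v=cloud(c); n=np.array([-.4933,-.0826,.866]); n/=np.linalg.norm(n)
    e1=np.cross([0,0,1],n);e1/=np.linalg.norm(e1);e2=np.cross(n,e1)  # e1: right(-y), e2: check
    if e2[2]<0: e1,e2=-e1,-e2
    M=np.array([.5758,.0373,.1008])
    A=np.c_[(P-M)@e1,(P-M)@e2,(P-M)@n]*1000
    wh=(im[v,u].min(1)>190)&(abs(A[:,2])<8)&(A[:,1]>30)&(A[:,1]<80)&(abs(A[:,0])<40); print('lid h',np.median(A[wh,2]),wh.sum())
    g=im[v,u].astype(int).max(1)
    bz=(g<150)&(np.hypot(A[:,0],A[:,1])<33)&(A[:,1]>5)&(A[:,2]>1)&(A[:,2]<9); print('bezel h',np.median(A[bz,2]),bz.sum())
    mask=np.zeros(im.shape[:2],np.uint8); mask[v[bz],u[bz]]=255; cn=max(cv2.findContours(mask,0,1)[0],key=len)[:,0]
    T=np.array(c['cam_to_world']); o=T[:3,3]; hb=np.median(A[bz,2])/1000; pts=[]
    for q in cn:
        r=ray(c,q.astype(float)); d=T[:3,:3]@[r[0],r[1],1]; X=o+d*(((M+hb*n-o)@n)/(d@n)); pts.append([(X-M)@e1*1000,(X-M)@e2*1000])
    pts=np.array(pts); rr=np.hypot(*pts.T); k=(rr>24)&(pts[:,1]>0)
    f=least_squares(lambda p:np.hypot(pts[k,0]-p[0],pts[k,1]-p[1])-27,[0,0],loss='soft_l1'); print('bezel ctr e1,e2 mm',f.x,k.sum(),np.abs(f.fun).mean())
    st=(A[:,2]>0)&(A[:,2]<75)&(np.hypot(A[:,0],A[:,1])<25)
    for h in range(6,60,3):
        b=st&(abs(A[:,2]-h)<1.5)&(A[:,1]>-8)
        if b.sum()>3: print(h,b.sum(),'e1 %.1f..%.1f'%tuple(np.percentile(A[b,0],[3,97])),'e2max %.1f'%np.percentile(A[b,1],95))
run(); delta([.5,.03,.15])
E
python3 prof.py
```

```text
lid h -0.7726288633299112 17774
bezel h 3.9547196385504035 1770
bezel ctr e1,e2 mm [-0.0281 -1.8452] 111 0.3928767995490236
6 492 e1 -22.6..22.4 e2max 21.7
9 75 e1 -5.3..6.1 e2max 8.9
12 9 e1 -5.2..6.1 e2max 9.4
18 35 e1 -7.5..12.1 e2max 15.1
21 153 e1 -11.0..11.7 e2max 15.3
24 199 e1 -10.8..12.6 e2max 15.5
27 693 e1 -10.7..12.3 e2max 14.6
30 120 e1 -6.5..8.0 e2max 10.7
33 111 e1 -6.2..8.4 e2max 10.8
36 131 e1 -6.1..7.9 e2max 10.8
39 96 e1 -5.0..8.4 e2max 10.9
42 6 e1 -0.8..2.3 e2max 11.7
51 10 e1 -7.5..10.4 e2max 9.7
54 58 e1 -9.2..12.3 e2max 10.3
57 65 e1 -9.1..12.2 e2max 10.5
tcp [0.5342 0.0275 0.1509] yaw 12.245798728779704 t 12.65 F [-11.0932   0.4202  23.9361] w 0.011836027502897088
delta cm [-3.2869 -0.973   0.083 ] tilt z [ 0.0009  0.0003 -1.    ]
```

Emit:
apply_moves:
  targets:
    - [-0.2,0,-0.34,0]
    - [-0.2,0.01,0.11,0]
    - [-0.19,0.01,0.11,0]
    - [0.1,0,0.17,0]
    - [0.05,0,0.09,0]
    - [0.05,0,0.09,0]
    - [0.05,0,0.09,0]
    - [0,0,0,0]

```text
time_s: 13.45
tcp_pos: [0.5314, 0.0265, 0.1453]
ee_rot: [[0.977, 0.212, 0.001], [0.212, -0.977, 0.001], [0.001, -0.001, -1.0]]
contact_force: [-0.8, 3.6, -0.1]
gripper_width: 0.0119
finger_force: 30.0
```

```bash
python3 prof.py
```

```text
lid h -0.742500783837464 19474
bezel h 4.009814049916107 1906
bezel ctr e1,e2 mm [-0.0046 -1.8674] 115 0.4431764300302102
6 581 e1 -22.9..22.5 e2max 21.8
9 8 e1 -5.1..6.7 e2max 3.7
15 53 e1 -8.2..11.7 e2max 9.5
18 161 e1 -10.6..12.5 e2max 9.8
21 269 e1 -10.3..13.3 e2max 9.9
24 577 e1 -10.2..12.5 e2max 9.1
27 118 e1 -6.1..8.7 e2max 5.2
30 119 e1 -5.7..8.7 e2max 5.4
33 120 e1 -5.8..8.9 e2max 5.3
36 84 e1 -4.7..7.3 e2max 5.5
48 17 e1 -8.2..12.3 e2max 4.4
51 57 e1 -8.5..12.7 e2max 4.8
54 72 e1 -8.6..12.7 e2max 4.9
57 223 e1 -9.6..15.6 e2max 3.7
tcp [0.5314 0.0264 0.1453] yaw 12.243131970097014 t 13.5 F [-0.0357  4.0803 -0.1755] w 0.01174778185293586
delta cm [-2.9883 -1.0138 -0.4715] tilt z [ 0.0005  0.0011 -1.    ]
```

Emit:
apply_moves:
  targets:
    - [0.06,-0.1,-0.03,0]
    - [0.15,0,0.26,0]
    - [0.15,0,0.26,0]
    - [0.15,0,0.26,0]
    - [0,0,0,0]

```text
time_s: 14.0
tcp_pos: [0.5359, 0.0276, 0.1374]
ee_rot: [[0.977, 0.211, -0.0], [0.211, -0.977, 0.0], [-0.0, -0.0, -1.0]]
contact_force: [0.6, 3.8, -3.4]
gripper_width: 0.0115
finger_force: 30.0
```

Emit:
apply_moves:
  targets:
    - [0.15,-0.02,0.26,0]
    - [0.15,-0.02,0.26,0]
    - [0.1,0,0.17,0]
    - [0.1,0,0.17,0]
    - [0,0,0,0]

```text
time_s: 14.5
tcp_pos: [0.5394, 0.0286, 0.1312]
ee_rot: [[0.977, 0.211, -0.002], [0.211, -0.977, -0.002], [-0.002, 0.001, -1.0]]
contact_force: [-13.6, -0.1, 24.6]
gripper_width: 0.0119
finger_force: 30.0
```

```bash
python3 prof.py
```

```text
lid h -0.776336585502178 21716
bezel h 3.9380659611990847 2148
bezel ctr e1,e2 mm [-0.087  -1.6207] 121 0.43715122925468636
6 973 e1 -21.7..21.2 e2max 20.4
9 350 e1 -10.9..11.5 e2max 8.3
12 117 e1 -6.4..8.3 e2max 5.3
15 127 e1 -6.5..8.3 e2max 5.2
18 123 e1 -6.4..8.4 e2max 5.3
21 80 e1 -5.0..6.4 e2max 5.4
33 31 e1 -8.7..12.0 e2max 4.9
36 53 e1 -9.2..11.9 e2max 4.7
39 107 e1 -9.4..13.7 e2max 4.3
42 199 e1 -11.5..15.4 e2max 2.9
45 95 e1 -12.5..16.1 e2max -2.8
48 86 e1 -12.6..16.0 e2max -1.1
51 103 e1 -12.5..16.1 e2max 0.6
54 121 e1 -12.4..16.0 e2max 2.2
57 122 e1 -12.6..16.2 e2max 4.1
tcp [0.5394 0.0286 0.1312] yaw 12.17597850513073 t 14.55 F [-14.0719   1.1998  24.3438] w 0.01158453572980029
delta cm [-3.8258 -0.9645 -1.8769] tilt z [-0.0017 -0.0016 -1.    ]
```

The key is home: collar at the mouth and 28 N along the axis. I'll open, rise clear, and work out the arc for pushing the lower wing with closed fingers.

Emit:
apply_moves:
  targets:
    - [-0.05,0,-0.08,0]
    - [0,0,0,0]
    - [0,0,0,0]
    - [0,0,0,0]
  jaw: 4.5

```text
time_s: 14.95
tcp_pos: [0.5403, 0.0285, 0.1298]
ee_rot: [[0.978, 0.211, -0.0], [0.211, -0.978, -0.0], [-0.0, 0.0, -1.0]]
contact_force: [-0.3, 0.7, 0.2]
gripper_width: 0.0405
finger_force: 0.0
```

Emit:
apply_moves:
  targets:
    - [0,0,-1,0]
    - [0,0,-2,0]
    - [0,0,-2,0]
    - [0,0,-2,0]
    - [0,0,0,0]

```text
time_s: 15.45
tcp_pos: [0.5418, 0.0292, 0.2032]
ee_rot: [[0.977, 0.211, 0.005], [0.211, -0.977, 0.0], [0.005, 0.001, -1.0]]
contact_force: [0.2, -0.4, -0.7]
gripper_width: 0.045
finger_force: 0.0
```

```bash
cat > arc.py <<'E'
from h import *
W=np.array([.5445,.0300,.149]); n=np.array([-.4933,-.0826,.866]); n/=np.linalg.norm(n)
e1=np.cross([0,0,1],n);e1/=np.linalg.norm(e1);e2=np.cross(n,e1); r=.025
if e2[2]<0: e2=-e2
print('e1',e1,'e2',e2)
def pose(f,gap=0):
    d=-np.cos(f)*e2+np.sin(f)*e1; m=np.sin(f)*e2+np.cos(f)*e1
    mh=m*[1,1,0]; mh/=np.linalg.norm(mh); s=.017*np.sin(f)
    C=W+r*d-.006*m+s*n; T=C-(.0135+gap)*mh; T[2]=(W+r*d)[2]-.012+.008*np.sin(f)
    return T, np.degrees(np.arctan2(mh[1],mh[0]))+90   # tool y = mh -> tool x heading = +90
if __name__=='__main__':
    T0,h0=pose(0.05,.02); delta(T0,h0); print('start',T0,h0)
    prev=pose(0.05,.02)
    for f in np.radians([3,10,20,30,40,50,60,70,80,90,97,104]):
        T,h=pose(f); R=lambda a:np.array([[np.cos(a),np.sin(a),0],[np.sin(a),-np.cos(a),0],[0,0,-1]])
        print(round(np.degrees(f)),T,'h %.1f'%h,'shift(prev axes)',(R(np.radians(prev[1])).T@(T-prev[0]))*100,'turn %.3f'%np.radians(prev[1]-h)); prev=(T,h)
E
python3 - <<'E'
exec(open('arc.py').read())
s=get_state(); print('q',np.array(s['qpos']))
import prof
E
```

```text
e1 [ 0.1651 -0.9863  0.    ] e2 [0.8541 0.143  0.5001]
tcp [0.5418 0.0292 0.2032] yaw 12.191022844873004 t 15.45 F [ 0.2336 -0.4243 -0.6956] w 0.04502917238355715
turn 0.0035624811321981436
delta cm [-1.9311 -3.948   7.8319] tilt z [ 0.0051  0.0002 -1.    ]
start [0.5148 0.0638 0.1249] 11.986907711403049
3 [0.5189 0.0441 0.1249] h 12.1 shift(prev axes) [-0.006   2.0058 -0.002 ] turn -0.002
10 [0.5167 0.0405 0.1261] h 18.2 shift(prev axes) [-0.2933  0.3127 -0.1143] turn -0.106
20 [0.5142 0.035  0.128 ] h 27.0 shift(prev axes) [-0.4059  0.4387 -0.1911] turn -0.154
30 [0.5125 0.0295 0.1302] h 36.1 shift(prev axes) [-0.3991  0.4186 -0.2185] turn -0.158
40 [0.5117 0.024  0.1326] h 45.5 shift(prev axes) [-0.3892  0.4006 -0.2392] turn -0.165
50 [0.5118 0.0185 0.1351] h 55.4 shift(prev axes) [-0.3774  0.3868 -0.2527] turn -0.173
60 [0.5129 0.0134 0.1377] h 65.8 shift(prev axes) [-0.3651  0.3794 -0.2585] turn -0.182
70 [0.5149 0.0086 0.1402] h 76.7 shift(prev axes) [-0.3535  0.3797 -0.2565] turn -0.190
80 [0.5179 0.0044 0.1427] h 88.0 shift(prev axes) [-0.3441  0.388  -0.2466] turn -0.197
90 
[... 432 characters left out ...]
3] 88 0.446108002980999
6 395 e1 -23.1..22.0 e2max 20.7
9 346 e1 -10.8..12.1 e2max 8.2
12 84 e1 -6.8..7.7 e2max 8.0
15 73 e1 -6.8..7.6 e2max 3.3
18 72 e1 -6.8..7.7 e2max 3.0
21 70 e1 -6.7..7.8 e2max 2.6
24 72 e1 -6.4..7.8 e2max 2.6
27 36 e1 -3.1..7.9 e2max 2.0
30 8 e1 6.4..7.9 e2max -0.7
33 5 e1 -9.9..8.9 e2max -0.0
36 31 e1 -9.9..11.5 e2max 1.4
39 41 e1 -9.8..11.5 e2max 1.4
42 87 e1 -9.6..10.8 e2max 0.7
48 12 e1 -4.4..3.9 e2max 20.6
51 20 e1 -5.4..4.5 e2max 22.4
54 29 e1 -5.7..4.3 e2max 24.1
57 58 e1 -6.6..4.7 e2max 24.7
tcp [0.541  0.0289 0.2016] yaw 12.185920973741487 t 15.5 F [-1.0708  0.1948 -0.3522] w 0.044774635020858114
delta cm [-4.0035 -0.9773  5.1465] tilt z [ 0.003 -0.    -1.   ]
```

Emit:
apply_moves:
  targets:
    - [-0.5,-1,0,0]
    - [-0.5,-1,0,0]
    - [-0.5,-1,0,0]
    - [-0.5,-1,0,0]
    - [0,0,2,0]
    - [0,0,2,0]
    - [0,0,2,0]
    - [0,0,1.8,0]
    - [0,0,0,0]
    - [0,0,0,0]
  jaw: 0

```text
time_s: 16.5
tcp_pos: [0.5118, 0.0643, 0.1223]
ee_rot: [[0.977, 0.212, -0.001], [0.212, -0.977, 0.0], [-0.001, -0.0, -1.0]]
contact_force: [0.8, 0.2, -0.1]
gripper_width: 0.0004
finger_force: 0.0
```

Emit:
apply_moves:
  targets:
    - [0,0.6,0,0]
    - [0,0.6,0,0]
    - [0,0.5,0,0]
    - [0,0.3,0,0]
    - [0,0,0,0]

```text
time_s: 17.0
tcp_pos: [0.5166, 0.0434, 0.1223]
ee_rot: [[0.978, 0.21, 0.0], [0.21, -0.978, -0.0], [0.0, 0.0, -1.0]]
contact_force: [-0.1, 0.2, 1.3]
gripper_width: 0.0004
finger_force: 0.0
```

Emit:
apply_moves:
  targets:
    - [-0.15,0.16,-0.06,-0.053]
    - [-0.15,0.16,-0.06,-0.053]
    - [-0.2,0.22,-0.1,-0.077]
    - [-0.2,0.22,-0.1,-0.077]
    - [-0.2,0.21,-0.11,-0.079]
    - [-0.2,0.21,-0.11,-0.079]
    - [-0.19,0.2,-0.12,-0.082]
    - [-0.19,0.2,-0.12,-0.082]
    - [0,0,0,0]

```text
time_s: 17.9
tcp_pos: [0.5099, 0.0252, 0.1298]
ee_rot: [[0.699, 0.716, -0.0], [0.716, -0.699, 0.002], [0.001, -0.001, -1.0]]
contact_force: [0.6, 4.6, -3.0]
gripper_width: 0.0002
finger_force: 2.1
```

```bash
python3 - <<'E'
from h import *
import arc
T,h=arc.pose(np.radians(40)); delta(T,h)
c=capture('scene'); P,u,v=cloud(c); hsv=cv2.cvtColor(c['image'],cv2.COLOR_BGR2HSV)[v,u].astype(int)
m=(hsv[:,0]>=6)&(hsv[:,0]<=20)&(hsv[:,1]>150)&(np.linalg.norm(P-arc.W,axis=1)<.06); Q=P[m]-arc.W
d=np.linalg.svd(Q-Q.mean(0),full_matrices=False)[2][0]; d*=np.sign(d@arc.e1); print(m.sum(),'wing phi',np.degrees(np.arctan2(d@arc.e1,-d@arc.e2)))
E
```

```text
e1 [ 0.1651 -0.9863  0.    ] e2 [0.8541 0.143  0.5001]
tcp [0.5099 0.0252 0.1298] yaw 45.687515765355194 t 17.9 F [ 0.5885  4.5814 -2.9761] w 0.00019096985521674387
turn 0.0031267202045793213
delta cm [ 0.0402  0.2142 -0.2762] tilt z [-0.0001  0.002  -1.    ]
345 wing phi 9.619258028042504
```

```bash
cat > phi.py <<'E'
from h import *
import arc
def fit(names=('scene','side')):
    for nm in names:
        c=capture(nm); im=c['image']; hsv=cv2.cvtColor(im,cv2.COLOR_BGR2HSV)
        m=((hsv[...,0]>=5)&(hsv[...,0]<=20)&(hsv[...,1]>140)&(hsv[...,2]>90)).astype(np.uint8)
        w=proj(c,[arc.W])[0]; yy,xx=np.mgrid[:480,:640]; m[np.hypot(xx-w[0],yy-w[1])>45]=0
        best=[]
        for f in range(-10,125,5):
            a=np.radians(f); d=-np.cos(a)*arc.e2+np.sin(a)*arc.e1; k=np.sin(a)*arc.e2+np.cos(a)*arc.e1
            pts=[arc.W+x*d+y*k+z*arc.n for x in (-.035,.035) for y in (-.006,.006) for z in (-.017,.017)]
            q=cv2.convexHull(proj(c,pts).astype(np.float32)).astype(int); t=np.zeros_like(m); cv2.fillConvexPoly(t,q,1)
            best.append(((m&(1-t)).sum()/max(m.sum(),1), t.sum(), f))
        print(nm,'orange px',m.sum(),[(round(b[0],2),b[2]) for b in sorted(best)[:6]])
        ys,xs=np.nonzero(m); print('  bbox',xs.min(),xs.max(),ys.min(),ys.max(),'W px',w)
if __name__=='__main__': fit()
E
python3 phi.py
```

```text
e1 [ 0.1651 -0.9863  0.    ] e2 [0.8541 0.143  0.5001]
scene orange px 434 [(np.float64(0.2), 35), (np.float64(0.21), 25), (np.float64(0.21), 60), (np.float64(0.21), 40), (np.float64(0.22), 50), (np.float64(0.22), 55)]
  bbox 277 318 205 258 W px [305.4646 244.5214]
side orange px 508 [(np.float64(0.53), -5), (np.float64(0.53), -10), (np.float64(0.55), 0), (np.float64(0.55), 5), (np.float64(0.56), 10), (np.float64(0.58), 15)]
  bbox 303 344 193 240 W px [311.3072 229.2669]
```

```bash
sed -i 's/\[...,0\]>=5/[...,0]>=9/; s/>140)/>170)/; s/>90)/>150)/' phi.py; python3 phi.py
```

```text
e1 [ 0.1651 -0.9863  0.    ] e2 [0.8541 0.143  0.5001]
scene orange px 339 [(np.float64(0.13), 25), (np.float64(0.14), 35), (np.float64(0.14), 60), (np.float64(0.14), 40), (np.float64(0.15), 20), (np.float64(0.15), 50)]
  bbox 289 317 240 257 W px [305.4646 244.5214]
side orange px 211 [(np.float64(0.03), -10), (np.float64(0.03), -5), (np.float64(0.06), 0), (np.float64(0.07), 5), (np.float64(0.08), 10), (np.float64(0.11), 15)]
  bbox 303 318 218 237 W px [311.3072 229.2669]
```

```bash
python3 - <<'E'
from h import *
o=[]
for n,(x,y) in [('scene',(305,244)),('side',(311,230)),('wrist',None or (320,240))]:
    im=capture(n)['image']
    if n=='wrist': o.append(cv2.resize(im,(400,300)))
    else: o.append(cv2.resize(im[y-38:y+37,x-50:x+50],(400,300),interpolation=2))
z=np.vstack([np.hstack(o[:2]),np.hstack([o[2],0*o[2]])]); cv2.imwrite('pics/t1.png',z)
E
```

```text
(no output)
```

View pics/t1.png

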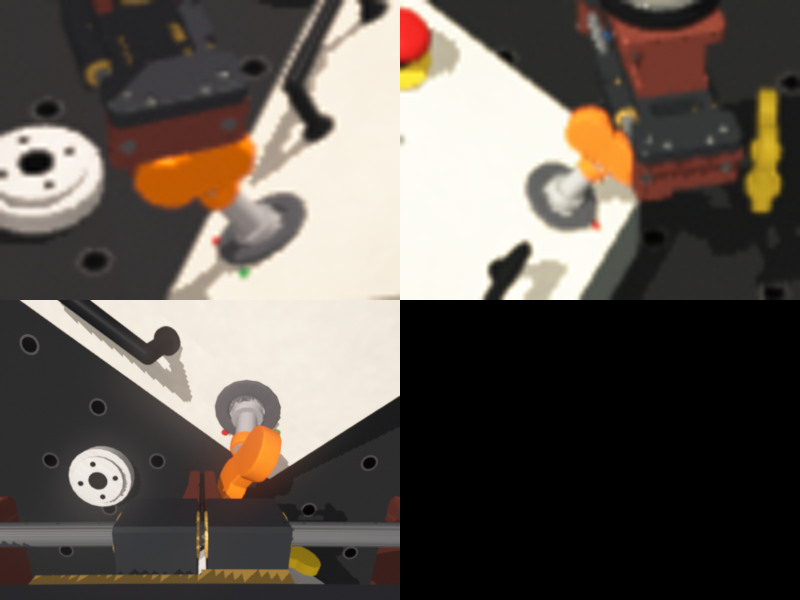

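The view shows the finger (wrist crop 205,485) against the lower wing at (232,490), and the key turned only about 15°. The fingertip is slimmer than 27 mm, so I'll re-plan the arc with a smaller offset.

```bash
sed -i 's/\.0135+gap/.006+gap/; s/\[.5445,.0300,.149\]/[.543,.0298,.148]/' arc.py; python3 - <<'E'
import arc; from h import *
T,h=arc.pose(np.radians(40)); delta(T,h)
prev=(T,h)
for f in np.radians([50,60,70,80,90,100,110]):
        T,h=arc.pose(f); R=lambda a:np.array([[np.cos(a),np.sin(a),0],[np.sin(a),-np.cos(a),0],[0,0,-1]])
        print(round(np.degrees(f)),T,'h %.1f'%h,(R(np.radians(prev[1])).T@(T-prev[0]))*100,'turn %.3f'%np.radians(prev[1]-h)); prev=(T,h)
E
```

```text
e1 [ 0.1651 -0.9863  0.    ] e2 [0.8541 0.143  0.5001]
tcp [0.51   0.0248 0.1298] yaw 45.47409939085693 t 18.3 F [ 0.0659  5.3457 -3.2279] w 0.0007990333246379994
turn -0.0005980982080844297
delta cm [-0.0581  0.8434 -0.1803] tilt z [-0.0001  0.001  -1.    ]
50 [0.5165 0.0141 0.1341] h 55.4 [-0.2485  0.3756 -0.2527] turn -0.173
60 [0.5182 0.0101 0.1367] h 65.8 [-0.2296  0.3671 -0.2585] turn -0.182
70 [0.5207 0.0067 0.1392] h 76.7 [-0.2118  0.3662 -0.2565] turn -0.190
80 [0.5239 0.0039 0.1417] h 88.0 [-0.1973  0.3735 -0.2466] turn -0.197
90 [0.5277 0.0019 0.144 ] h 99.5 [-0.1882  0.3884 -0.2293] turn -0.201
100 [0.532  0.0007 0.146 ] h 111.0 [-0.1859  0.4088 -0.205 ] turn -0.201
110 [0.5368 0.0005 0.1478] h 122.3 [-0.191   0.4317 -0.1744] turn -0.197
```

Emit:
apply_moves:
  targets:
    - [-0.02,0.2,-0.05,0]
    - [-0.02,0.2,-0.05,0]
    - [-0.02,0.2,-0.05,0]
    - [0,0.24,-0.03,0]
    - [-0.12,0.19,-0.13,-0.087]
    - [-0.12,0.19,-0.13,-0.087]
    - [-0.11,0.18,-0.13,-0.09]
    - [-0.11,0.18,-0.13,-0.09]
    - [0,0,0,0]

```text
time_s: 19.2
tcp_pos: [0.5175, 0.0094, 0.1363]
ee_rot: [[0.41, 0.912, -0.003], [0.912, -0.41, -0.0], [-0.001, -0.003, -1.0]]
contact_force: [-3.3, 2.9, -1.8]
gripper_width: 0.0004
finger_force: 2.0
```

```bash
cat > wphi.py <<'E'
from h import *
import arc
def mask(im):
    hsv=cv2.cvtColor(im,cv2.COLOR_BGR2HSV); return ((hsv[...,0]>=8)&(hsv[...,0]<=20)&(hsv[...,1]>150)&(hsv[...,2]>110)).astype(np.uint8)
# wing face/edge cloud from all cams: angle by 2D PCA in lid plane, and extent
A=[]
for nm in ['wrist','scene','side']:
    c=capture(nm); P,u,v=cloud(c); m=mask(c['image'])[v,u]>0; m&=(np.linalg.norm(P-arc.W,axis=1)<.05); Q=P[m]-arc.W
    a=np.c_[Q@arc.e1,Q@arc.e2,Q@arc.n]*1000; A.append(a)
    if len(a)>10: print(nm,len(a),'e1 %.0f..%.0f e2 %.0f..%.0f n %.0f..%.0f'%tuple(np.percentile(a,[2,98],axis=0).T.ravel()))
a=np.vstack([x for x in A]); d=np.linalg.svd(a[:,:2]-a[:,:2].mean(0),full_matrices=False)[2][0]; print('phi',np.degrees(np.arctan2(d[0],-d[1]))%180)
# best phi by box distance
best=[]
for f in range(-10,125,3):
    t=np.radians(f); x=a[:,0]*np.sin(t)-a[:,1]*np.cos(t); y=a[:,0]*np.cos(t)+a[:,1]*np.sin(t)
    best.append((np.mean(np.maximum(abs(y)-6,0)+np.maximum(abs(x)-35,0)),f))
print(sorted(best)[:4]); delta(arc.W)
E
python3 wphi.py
```

```text
e1 [ 0.1651 -0.9863  0.    ] e2 [0.8541 0.143  0.5001]
wrist 4830 e1 -14..24 e2 -9..34 n -15..20
scene 310 e1 -4..34 e2 -16..31 n -23..16
side 193 e1 -16..18 e2 -15..30 n -20..21
phi 38.839694646479856
[(np.float64(3.9157698384908293), 14), (np.float64(3.936472353250368), 17), (np.float64(3.9675576187156514), 11), (np.float64(4.02933581839759), 20)]
tcp [0.5179 0.0094 0.1365] yaw 65.6519192243422 t 19.35 F [-3.0929  2.2591 -2.5145] w -0.0001012505020624644
delta cm [ 2.8968  1.4468 -1.1596] tilt z [-0.0018 -0.0002 -1.    ]
```

```bash
cat > wfit.py <<'E'
from h import *
import arc
from scipy.optimize import least_squares
def mask(im):
    hsv=cv2.cvtColor(im,cv2.COLOR_BGR2HSV); return ((hsv[...,0]>=8)&(hsv[...,0]<=20)&(hsv[...,1]>150)&(hsv[...,2]>110)).astype(np.uint8)
c=capture('wrist'); P,u,v=cloud(c); m=mask(c['image'])[v,u]>0; m&=(np.linalg.norm(P-arc.W,axis=1)<.055); Q=P[m]-arc.W
a=np.c_[Q@arc.e1,Q@arc.e2,Q@arc.n]*1000
# key axis from steel below: shank centre at heights -45..-20 rel W
hs=cv2.cvtColor(c['image'],cv2.COLOR_BGR2HSV)[v,u]; B=np.c_[(P-arc.W)@arc.e1,(P-arc.W)@arc.e2,(P-arc.W)@arc.n]*1000
for lo in (-48,-42,-36,-30,-24):
    s=(B[:,2]>lo)&(B[:,2]<lo+6)&(np.hypot(B[:,0],B[:,1])<22)&(hs[:,1]<60)
    if s.sum()>10: print('shank',lo,s.sum(),'e1 %.1f..%.1f e2 %.1f..%.1f'%tuple(np.percentile(B[s,:2],[3,97],axis=0).T.ravel()))
y=lambda p:(a[:,0]-p[1])*np.cos(p[0])+(a[:,1]-p[2])*np.sin(p[0])
x=lambda p:(a[:,0]-p[1])*np.sin(p[0])-(a[:,1]-p[2])*np.cos(p[0])
for f0 in (.2,.8,1.3,1.6):
    r=least_squares(lambda p:np.r_[np.maximum(abs(y(p))-6,0)+0.3*np.maximum(abs(x(p))-35,0),p[1:]*1.0],[f0,0,0],loss='soft_l1'); print('phi %.1f'%np.degrees(r.x[0]),r.x[1:],r.cost/len(a), 'x range',np.percentile(x(r.x),[1,99]))
for f in range(-10,130,20):
    t=np.radians(f)
top=a[:,2]>12; d=np.linalg.svd(a[top][:,:2]-a[top][:,:2].mean(0),full_matrices=False)[2][0]; print('top-edge phi',np.degrees(np.arctan2(d[0],-d[1]))%180,top.sum())
E
python3 wfit.py
```

```text
e1 [ 0.1651 -0.9863  0.    ] e2 [0.8541 0.143  0.5001]
shank -48 488 e1 -11.5..-1.4 e2 -7.1..14.2
shank -42 39 e1 -6.0..-4.2 e2 -0.1..5.4
shank -36 41 e1 -4.9..-2.8 e2 -0.6..5.0
shank -30 12 e1 -3.8..-3.2 e2 2.3..5.1
phi 38.2 [9.9216 5.5682] 0.2778570220219805 x range [-34.6457  19.725 ]
phi 38.2 [9.9216 5.5682] 0.2778570220219811 x range [-34.6457  19.725 ]
phi 38.2 [9.9216 5.5682] 0.2778570220219805 x range [-34.6457  19.725 ]
phi 38.2 [9.9216 5.5682] 0.27785702202198087 x range [-34.6457  19.725 ]
top-edge phi 39.38057635262142 2922
```

The key turns, now at about 38°, but leans towards the push. I'll continue the arc with extra advance.

Emit:
apply_moves:
  targets:
    - [0,0.2,0.1,0]
    - [0,0.2,0.1,0]
    - [0,0.2,0.1,0]
    - [-0.1,0.18,-0.13,-0.095]
    - [-0.1,0.18,-0.13,-0.095]
    - [-0.1,0.19,-0.12,-0.098]
    - [-0.1,0.19,-0.12,-0.098]
    - [0,0,0,0]

```text
time_s: 20.2
tcp_pos: [0.5285, 0.0, 0.1389]
ee_rot: [[0.035, 0.999, -0.004], [0.999, -0.035, -0.002], [-0.002, -0.004, -1.0]]
contact_force: [-10.2, 0.3, 5.9]
gripper_width: 0.0005
finger_force: 4.8
```

```bash
python3 wfit.py
```

```text
e1 [ 0.1651 -0.9863  0.    ] e2 [0.8541 0.143  0.5001]
shank -48 118 e1 -9.8..3.7 e2 10.6..15.6
shank -42 49 e1 -1.9..5.4 e2 11.7..13.4
shank -36 46 e1 -0.3..5.0 e2 12.4..13.9
phi 66.9 [ 5.0355 13.5308] 0.005550855384863492 x range [-27.3078  25.0546]
phi 66.9 [ 5.0356 13.5308] 0.00555085538487518 x range [-27.3079  25.0546]
phi 66.9 [ 5.0355 13.5309] 0.005550855384872761 x range [-27.3078  25.0546]
phi 66.9 [ 5.0355 13.5308] 0.0055508553848635225 x range [-27.3078  25.0546]
top-edge phi 65.44531209131954 2841
```

Emit:
apply_moves:
  targets:
    - [-0.09,0.2,-0.08,-0.1]
    - [-0.09,0.2,-0.08,-0.1]
    - [-0.09,0.21,-0.08,-0.1]
    - [-0.09,0.21,-0.08,-0.1]
    - [-0.09,0.21,-0.06,-0.1]
    - [0,0,0,0]

```text
time_s: 20.85
tcp_pos: [0.5383, -0.0049, 0.143]
ee_rot: [[-0.447, 0.895, -0.006], [0.895, 0.447, -0.006], [-0.002, -0.008, -1.0]]
contact_force: [-16.7, -5.6, 16.6]
gripper_width: 0.0003
finger_force: 8.8
```

```bash
python3 wfit.py | grep -v "phi.*phi" | tail -2
```

```text
phi 87.0 [ 0.052  15.2802] 0.00394084009654997 x range [-24.3736  26.46  ]
top-edge phi 84.83864846095378 2657
```

Emit:
apply_moves:
  targets:
    - [-0.05,0.2,0,0]
    - [-0.05,0.2,0,0]
    - [0,0.15,0,0]
    - [0,0,0,0]

```text
time_s: 21.3
tcp_pos: [0.5429, -0.0037, 0.1432]
ee_rot: [[-0.444, 0.896, -0.007], [0.896, 0.444, -0.007], [-0.003, -0.01, -1.0]]
contact_force: [-21.4, -7.0, 19.4]
gripper_width: 0.0009
finger_force: 10.9
```

```bash
python3 wfit.py
```

```text
e1 [ 0.1651 -0.9863  0.    ] e2 [0.8541 0.143  0.5001]
shank -48 102 e1 -11.7..-0.7 e2 8.2..14.2
shank -42 48 e1 -5.3..0.3 e2 10.8..15.2
shank -36 24 e1 -4.0..-0.3 e2 11.9..15.4
phi 93.5 [-0.0615 16.1149] 0.00398846552810764 x range [-24.4723  25.9144]
phi 93.5 [-0.0615 16.1149] 0.003988465528107639 x range [-24.4723  25.9144]
phi 93.5 [-0.0615 16.1149] 0.0039884655281087365 x range [-24.4723  25.9144]
phi 93.5 [-0.0615 16.1149] 0.003988465528107863 x range [-24.4723  25.9144]
top-edge phi 91.1609293920398 2541
```

Emit:
apply_moves:
  targets:
    - [-0.03,0.2,0,0]
    - [-0.03,0.15,0,0]
    - [0,0,0,0]
    - [0,0,0,0]

```text
time_s: 21.75
tcp_pos: [0.5444, -0.004, 0.1433]
ee_rot: [[-0.443, 0.897, -0.011], [0.897, 0.443, -0.009], [-0.004, -0.014, -1.0]]
contact_force: [-27.6, -10.3, 27.4]
gripper_width: 0.0005
finger_force: 15.2
```

```bash
python3 wfit.py|tail -2
```

```text
phi 93.8 [-0.0664 17.0267] 0.004122967330507145 x range [-23.9385  26.426 ]
top-edge phi 92.14889533286507 2422
```

Resistance has stiffened at about 93°, so it's at the stop. I'll back off and check the key.

Emit:
apply_moves:
  targets:
    - [0,-0.5,0,0]
    - [0,-1,0,0]
    - [0,-1.5,0,0]
    - [0,-1,-2,0.1]
    - [0,0,-3,0.12]
    - [0,0,-3,0.12]
    - [0,0,0,0.12]
    - [0,0,0,0.12]
    - [0,0,0,0.12]
    - [0,0,0,0.12]

```text
time_s: 22.8
tcp_pos: [0.5151, -0.0179, 0.2234]
ee_rot: [[0.355, 0.935, 0.003], [0.935, -0.355, -0.001], [-0.0, 0.003, -1.0]]
contact_force: [0.1, 0.6, -0.0]
gripper_width: 0.0004
finger_force: 0.0
```

```bash
python3 wfit.py; python3 -c "
from h import *
c=capture('wrist');print([(d['p'],d['position'],p3(c,*d['position'])) for q in ['lid_handle','lock_socket'] for d in spot_point('wrist',q)])
delta([.54,.17,.2],9.3)"
```

```text
e1 [ 0.1651 -0.9863  0.    ] e2 [0.8541 0.143  0.5001]
shank -48 220 e1 -12.3..6.3 e2 0.5..13.1
shank -42 93 e1 -8.6..5.8 e2 2.1..8.8
shank -36 98 e1 -8.1..4.8 e2 2.1..8.4
shank -30 28 e1 -6.2..2.8 e2 5.3..8.2
phi 93.2 [ 0.046  -1.4598] 0.15924918006878605 x range [-31.6329  32.7902]
phi 93.2 [ 0.046  -1.4598] 0.15924918006883737 x range [-31.6329  32.7902]
phi 93.2 [ 0.046  -1.4598] 0.15924918006038558 x range [-31.6329  32.7902]
phi 93.2 [ 0.046  -1.4598] 0.15924918006037686 x range [-31.6329  32.7902]
top-edge phi 92.58170177098987 1533
[(0.61, [137.3, 370.4], array([0.5731, 0.038 , 0.1118]))]
tcp [ 0.5146 -0.0173  0.2231] yaw 69.74832870594331 t 23.0 F [-1.1366  0.3561 -0.1574] w 0.00018491366736326001
turn 1.0550223632465139
delta cm [  5.5313 -18.0785   2.3104] tilt z [ 0.0016 -0.0007 -1.    ]
```

The lock holds at about 93° and the key is back to about 5° of lean, still seated. Next, the handle.

```bash
python3 - <<'E'
from h import *
import arc
n,e1,e2=arc.n,arc.e1,arc.e2; M=np.array([.5758,.0373,.1008])
for nm in ['w2.npy','scene0.npy','side0.npy']:
    c=np.load(nm,allow_pickle=True).item(); P,u,v=cloud(c); g=c['image'][v,u].max(1)
    A=np.c_[(P-M)@e1,(P-M)@e2,(P-M)@n]*1000
    m=(g<90)&(A[:,0]>-220)&(A[:,0]<-40)&(abs(A[:,1])<60)&(A[:,2]>30)&(A[:,2]<46); a=A[m]
    if len(a): 
        l=a[:,0]; mid=(np.percentile(l,1)+np.percentile(l,99))/2
        print(nm,len(a),'e1',np.percentile(l,[1,99]),'e2',np.percentile(a[:,1],[2,50,98]),'n',np.percentile(a[:,2],[50,98]))
        B=M+(mid*e1+np.median(a[:,1])*e2+33.2*n)/1000; print('B',B)
delta([.54,.167,.2],99.5)
E
```

```text
e1 [ 0.1651 -0.9863  0.    ] e2 [0.8541 0.143  0.5001]
w2.npy 3041 e1 [-193.0116  -77.9281] e2 [0.0086 6.2232 9.7922] n [38.1687 40.1835]
B [0.5424 0.1691 0.1327]
scene0.npy 147 e1 [-194.8402  -77.0655] e2 [ 4.4248  9.7764 12.7662] n [36.6649 39.7889]
B [0.5453 0.17   0.1344]
side0.npy 135 e1 [-200.6022  -86.4592] e2 [-1.4509  3.1314  7.464 ] n [36.2164 42.3968]
B [0.5384 0.1766 0.1311]
tcp [ 0.5146 -0.0173  0.2231] yaw 69.74832870594331 t 23.0 F [-1.1366  0.3561 -0.1574] w 0.00018491366736326001
turn -0.5192646220523711
delta cm [17.7632  5.5449  2.3104] tilt z [ 0.0016 -0.0007 -1.    ]
```

Emit:
apply_moves:
  targets:
    - [0,0,0,-0.13]
    - [0,0,0,-0.13]
    - [0,0,0,-0.13]
    - [0,0,0,-0.13]
    - [1.8,0.56,0,0]
    - [1.8,0.56,0,0]
    - [1.8,0.56,0,0]
    - [1.8,0.56,0,0]
    - [1.8,0.56,0,0]
    - [1.8,0.56,0,0]
    - [1.8,0.56,0,0]
    - [1.8,0.56,0,0]
    - [1.8,0.56,0,0]
    - [1.8,0.56,0,0]
    - [0,0,0,0]
    - [0,0,0,0]
  jaw: 3.5

```text
time_s: 24.6
tcp_pos: [0.54, 0.1695, 0.2226]
ee_rot: [[-0.165, 0.986, 0.0], [0.986, 0.165, -0.0], [-0.0, 0.0, -1.0]]
contact_force: [-0.2, -0.4, -0.7]
gripper_width: 0.0347
finger_force: 0.0
```

```bash
python3 - <<'E'
from h import *
import arc
n,e1,e2=arc.n,arc.e1,arc.e2; M=np.array([.5758,.0373,.1008])
c=capture('wrist'); P,u,v=cloud(c); g=c['image'][v,u].max(1); A=np.c_[(P-M)@e1,(P-M)@e2,(P-M)@n]*1000
m=(g<90)&(A[:,0]>-220)&(A[:,0]<-40)&(abs(A[:,1])<60)&(A[:,2]>30)&(A[:,2]<46); a=A[m]; print(len(a))
if len(a)>10: print(np.percentile(a,[2,50,98],axis=0)); print(M+(-135*e1+np.median(a[:,1])*e2+33.2*n)/1000)
delta([.541,.170,.120],99.5)
E
```

```text
e1 [ 0.1651 -0.9863  0.    ] e2 [0.8541 0.143  0.5001]
2248
[[-195.059     0.7744   32.8732]
 [-144.0412    6.3975   37.963 ]
 [ -82.8635    9.7397   39.6754]]
[0.5426 0.1686 0.1327]
tcp [0.5401 0.1688 0.2225] yaw 99.43352994751783 t 24.65 F [0.632  0.0268 0.5419] w 0.03492250302665051
turn -0.0011601212697873653
delta cm [ 0.1015  0.1124 10.2529] tilt z [ 0.     -0.0006 -1.    ]
```

Aligned to within about 2 mm. I'll descend and grip.

Emit:
apply_moves:
  targets:
    - [0,0.1,2,0]
    - [0,0,2,0]
    - [0,0,2,0]
    - [0,0,2,0]
    - [0,0,1.5,0]
    - [0,0,0.7,0]
    - [0,0,0,0]

```text
time_s: 25.35
tcp_pos: [0.5406, 0.1692, 0.12]
ee_rot: [[-0.163, 0.987, -0.001], [0.987, 0.163, -0.001], [-0.0, -0.001, -1.0]]
contact_force: [1.1, 0.2, 0.7]
gripper_width: 0.0353
finger_force: 0.0
```

Emit:
apply_moves:
  targets:
    - [0,0,0,0]
    - [0,0,0,0]
    - [0,0,0,0]
    - [0,0,0,0]
    - [0,0,0,0]
  jaw: 0.5

```text
time_s: 25.85
tcp_pos: [0.5403, 0.1699, 0.1213]
ee_rot: [[-0.163, 0.987, -0.001], [0.987, 0.163, -0.001], [-0.001, -0.001, -1.0]]
contact_force: [-4.1, -1.4, 5.5]
gripper_width: 0.0111
finger_force: 30.0
```

Emit:
apply_moves:
  targets:
    - [0,-0.13,-0.37,0]
    - [0,-0.13,-0.37,0]
    - [0,-0.12,-0.37,0]
    - [0,-0.11,-0.37,0]
    - [0,-0.11,-0.37,0]
    - [0,-0.11,-0.37,0]
    - [0,-0.1,-0.38,0]
    - [0,-0.1,-0.38,0]
    - [0,-0.09,-0.38,0]
    - [0,-0.09,-0.38,0]

```text
time_s: 26.85
tcp_pos: [0.5306, 0.1683, 0.1576]
ee_rot: [[-0.163, 0.987, 0.001], [0.987, 0.163, 0.001], [0.001, 0.001, -1.0]]
contact_force: [6.3, 2.6, -14.7]
gripper_width: 0.0111
finger_force: 30.0
```

```bash
cat > lid.py <<'E'
from h import *
c=capture('side'); P,u,v=cloud(c); im=c['image'][v,u].astype(int)
m=(im.min(1)>150)&(P[:,0]>.48)&(P[:,0]<.8)&(P[:,1]>-.03)&(P[:,1]<.32)&(P[:,2]>.085)&(P[:,2]<.42); Q=P[m]
rng=np.random.default_rng(0);best=0
for _ in range(300):
    a=Q[rng.choice(len(Q),3,False)]; k=np.cross(a[1]-a[0],a[2]-a[0]); k/=np.linalg.norm(k)+1e-12; ok=abs((Q-a[0])@k)<.003
    if ok.sum()>best: best=ok.sum();B=ok
Q=Q[B]; k=np.linalg.svd(Q-Q.mean(0),full_matrices=False)[2][2]; k*=np.sign(k[2]); h=np.array([np.cos(.164),np.sin(.164),0])
print('lid open deg',30-np.degrees(np.arctan2(-k@h,k[2])),len(Q),k)
delta([.54,.17,.12])
E
python3 lid.py
```

```text
lid open deg 9.612255834081342 4507 [-0.3435 -0.0581  0.9374]
tcp [0.5305 0.1683 0.1581] yaw 99.3955495057759 t 26.9 F [ 3.9902  2.4845 -9.4907] w 0.011262694643272406
delta cm [0.0152 0.959  3.8118] tilt z [ 0.0008  0.0009 -1.    ]
```

The lid opens freely (9.6°, 15 N). Continuing the arc.

Emit:
apply_moves:
  targets:
    - [0,-0.06,-0.48,0]
    - [0,-0.06,-0.48,0]
    - [0,-0.06,-0.48,0]
    - [0,-0.06,-0.48,0]
    - [0,-0.05,-0.48,0]
    - [0,-0.05,-0.48,0]
    - [0,-0.04,-0.48,0]
    - [0,-0.04,-0.48,0]
    - [0,0.02,-0.48,0]
    - [0,0.02,-0.48,0]
    - [0,0.03,-0.48,0]
    - [0,0.03,-0.48,0]
    - [0,0.03,-0.48,0]
    - [0,0.04,-0.48,0]
    - [0,0.04,-0.48,0]
    - [0,0.05,-0.48,0]

```text
time_s: 28.5
tcp_pos: [0.5291, 0.168, 0.2339]
ee_rot: [[-0.163, 0.987, 0.0], [0.987, 0.163, 0.001], [0.001, 0.001, -1.0]]
contact_force: [7.5, 3.9, -17.6]
gripper_width: 0.0113
finger_force: 30.0
```

Emit:
apply_moves:
  targets:
    - [0,0.08,-0.47,0]
    - [0,0.1,-0.47,0]
    - [0,0.11,-0.47,0]
    - [0,0.11,-0.47,0]
    - [0,0.12,-0.47,0]
    - [0,0.13,-0.47,0]
    - [0,0.13,-0.47,0]
    - [0,0.14,-0.47,0]
    - [0,0.16,-0.43,0]
    - [0,0.17,-0.43,0]
    - [0,0.17,-0.43,0]
    - [0,0.18,-0.43,0]
    - [0,0.18,-0.43,0]
    - [0,0,0,0]

```text
time_s: 29.9
tcp_pos: [0.5458, 0.1707, 0.2937]
ee_rot: [[-0.163, 0.987, -0.001], [0.987, 0.163, -0.0], [0.0, -0.001, -1.0]]
contact_force: [3.0, 2.1, -15.1]
gripper_width: 0.0114
finger_force: 30.0
```

```bash
python3 lid.py
```

```text
lid open deg 44.21970966359427 4436 [0.2425 0.0392 0.9694]
tcp [0.5458 0.1707 0.2936] yaw 99.40169730271286 t 29.95 F [  2.7192   2.4523 -16.4115] w 0.010825537575474678
delta cm [ 0.0221 -0.5691 17.3641] tilt z [-0.0009 -0.0001 -1.    ]
```

Emit:
apply_moves:
  targets:
    - [0,0,0,0]
    - [0,0,0,0]
    - [0,0,0,0]
    - [0,0,0,0]
  jaw: 3

```text
time_s: 30.35
tcp_pos: [0.5465, 0.1709, 0.2951]
ee_rot: [[-0.163, 0.987, 0.002], [0.987, 0.163, 0.0], [-0.0, 0.002, -1.0]]
contact_force: [0.0, 0.1, 0.0]
gripper_width: 0.0303
finger_force: 0.0
```

Emit:
apply_moves:
  targets:
    - [0,0,-1,0]
    - [0,0,-2,0]
    - [0,0,-3,0]
    - [0,0,-3,0]
    - [0,-1,-3,0]
    - [0,-2,-1,0]
    - [0,-2,0,0]
    - [0,0,0,0]
    - [0,0,0,0]
    - [0,0,0,0]

```text
time_s: 31.35
tcp_pos: [0.4974, 0.1624, 0.424]
ee_rot: [[-0.163, 0.987, 0.0], [0.987, 0.163, 0.0], [0.0, 0.0, -1.0]]
contact_force: [0.2, -0.2, -0.7]
gripper_width: 0.0299
finger_force: 0.0
```

```bash
python3 lid.py; cat > fin.py <<'E'
from h import *
import arc
th=np.radians(44.2); ax=np.cross(arc.n,arc.e2); ax=arc.e1
h=np.array([np.cos(.164),np.sin(.164),0]); a=np.radians(30)-th
e2=h*np.cos(a)+np.array([0,0,np.sin(a)]); n=-h*np.sin(a)+np.array([0,0,np.cos(a)]); e1=arc.e1
# hinge: from lid geometry, key axis mouth to hinge distance along slope unknown -> use orange wings cloud & shank
for nm in ['scene','wrist','side']:
    c=capture(nm); im=c['image']; P,u,v=cloud(c); hsv=cv2.cvtColor(im,cv2.COLOR_BGR2HSV)[v,u].astype(int)
    m=(hsv[:,0]>=8)&(hsv[:,0]<=20)&(hsv[:,1]>150)&(hsv[:,2]>110)&(P[:,0]>.45)&(P[:,0]<.65)&(abs(P[:,1]-.04)<.08)&(P[:,2]>.2)
    if m.sum()<20: print(nm,'few'); continue
    Q=P[m]; ctr=np.median(Q,0)
    # lid points near lock
    w=(im[v,u].min(1)>150)&(np.linalg.norm(P-ctr+.06*n,axis=1)<.07); L=P[w]; hl=np.median(L@n)
    b=np.c_[Q@e1,Q@e2,Q@n-hl]*1000; print(nm,len(Q),'wing e1 ext %.0f e2 ext %.0f'%tuple(np.ptp(np.percentile(b[:,:2],[1,99],axis=0),axis=0)),'height above lid',np.percentile(b[:,2],[2,98]))
    d=np.linalg.svd(b[:,:2]-b[:,:2].mean(0),full_matrices=False)[2][0]; print(' phi',np.degrees(np.arctan2(d[0],-d[1]))%180)
E
python3 fin.py
```

```text
lid open deg 44.15665173561523 5602 [0.2409 0.0421 0.9696]
tcp [0.4974 0.1624 0.4237] yaw 99.36936958453194 t 31.4 F [-0.0804  0.8893  0.4018] w 0.030457301737522632
delta cm [ 0.0479  4.3414 30.3717] tilt z [-0.0005  0.0002 -1.    ]
e1 [ 0.1651 -0.9863  0.    ] e2 [0.8541 0.143  0.5001]
scene 224 wing e1 ext 56 e2 ext 13 height above lid [39.9148 75.8115]
 phi 91.55401476057071
wrist 94 wing e1 ext 25 e2 ext 2 height above lid [47.3428 62.2447]
 phi 92.77672467586557
side 92 wing e1 ext 49 e2 ext 14 height above lid [51.9816 75.9836]
 phi 100.62589329233955
```

The lid stands at 44°, the wings are 40–76 mm above it (key home), and the turn holds at about 92°. Handing in.

```bash
python3 -c "
from bench import *
print(close_job())"
```

```text
the job is handed in; nothing more can be done
None
```

I handed the job in at about 31 s: the orange key is fully home in the lock and turned to its stop (about 92°), and the lid stands open by itself at 44° with the arm clear; the hand-in call returned no verdict.

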